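# Fit the blow-off nozzle into the air manifold's push-in outlet

## Task

Take the pointed blow-off nozzle out of its stand and push its stem straight down into the open push-in outlet of the air manifold past the resistance of its seal until it is fully home and has locked, then give it a firm upward tug to check that it holds, and let go, leaving it standing there. The manifold sits on soft rubber buffers that give way under your push: go by feel, and never press it down or pull it up with more than 25 N. Leave the flat fan nozzle in the stand and everything else on the table where it is.

Things in the scene. Friction and masses are not known exactly. Their poses are not given: they have to be found in the camera images.
- nozzle: pointed blow-off nozzle (task object), 89 mm tall, 0.07 to 0.11 kg, upright in the stand. Origin: centre of the stem's foot, z up towards the tip. From the foot: steel stem 12 mm diameter, 34 mm long (chamfer 8.4 to 12 mm over the first 3 mm, groove 8.8 mm diameter from 9 to 15.5 mm); ribbed aluminium grip body 22 mm diameter from 34 to 66 mm; brass tip tapering from 15 to 4.5 mm
- nozzle_grip (a point): the middle of the nozzle's grip body, on its axis, 52 mm above the foot; axes as the nozzle
- fan_nozzle: bystander: same stem and grip body, but with a flat brass fan tip 34 mm wide and 5 mm thick, top 89 mm above its foot; stands in the other hole of the stand; origin at its foot
- stand: fixed plywood block 60 x 150 x 30 mm (x, y, z) on the table, origin: centre of its underside; two holes 13.5 mm diameter, 22 mm deep, at 45 mm to either side of the centre along its y axis; the nozzles stand on the hole bottoms, so 22 mm of each stem is inside and the feet are 8 mm above the table
- manifold: air manifold; steel base plate 75 x 135 mm fixed to the table, origin: centre of its underside. On four rubber buffers above it an aluminium block 44 x 150 x 22 mm (top at 56 mm) with three upright push-in outlets in a row along y at -50, 0, +50 mm; those at -50 and 0 have black blanking plugs (17 mm diameter, up to 44.5 mm over the block), the one at +50 is open. Inlet nipple at the -y end
- mouth (a point): centre of the open outlet's mouth, on top of its black collar (outlet 22 mm outer diameter), 26 mm above the block's top, 82 mm above the table at rest; z up. A funnel 16 mm wide at the top narrows to a 13 mm bore within 3 mm. Rides up and down with the block
- seat (a point): bottom of the open outlet's bore, 26 mm below the mouth: the stop for the stem's foot (8 mm of stem then stays visible). Rides with the block
- grab_ring (a point): centre of the open outlet's hidden grab ring, 12 mm above the stop: four spring teeth that rub on the stem (5 to 8 N) and snap into its groove in the last 2 mm before the stop; then the stem cannot be pulled out, but has about 2 mm of play. A rubber seal 5 mm above the stop resists last and hardest (10 to 17 N, more if askew): a false stop with about 12 mm of stem still visible
- block (a joint): height of the manifold's block on its soft rubber bellows buffers, m: 0 at rest, negative when pressed down, positive when pulled up. It sinks by several mm under the push that the outlet needs, so the outlet is not where it was measured at rest
- tape_roll: bystander: cardboard-coloured tape roll lying flat, 72 mm diameter, 24 mm high, origin under its centre
- screwdriver: bystander: screwdriver with black handle, 170 mm, lying; origin under its middle
- offcut: bystander: wooden offcut 30 x 55 x 18 mm near the stand, origin under its centre
- eraser: bystander: white eraser 22 x 45 x 13 mm near the manifold, origin under its centre
- water_bottle: bystander: clear water bottle 62 mm diameter, 200 mm tall, origin under its centre
- glue_bottle: bystander: white glue bottle 48 mm diameter, 130 mm tall, origin under its centre
- card_model: bystander: cross-shaped standing cardboard model, about 70 x 113 x 80 mm, origin under its centre

How it is judged:
By the outcome, as a careful person would: the job done as asked, in the order asked, and still so for the second after the job is handed in, with the robot touching nothing.
It also fails if it takes over 66 s, if anything falls off the work surface, if the arm or the gripper's body presses on something with over 40 N, if the wrist force passes 120 N, or if a joint passes its speed limit or range.

## Robot

A 7-joint arm with a two-finger parallel gripper is mounted at the origin on the work surface. World frame = base frame: x ahead of the robot, y to its left, z up, the work surface at z = 0. Lengths are in m, angles in rad, forces in N, time in s.
With the tool pointing down it reaches from about 0.4 to 0.85 m from the base axis. Payload 10.4 kg.
Tool frame: the origin (TCP) lies between the finger pads; the fingertips stand 11 mm ahead of it and the grasp point (between the pads) lies 8 mm behind it (r.tcp_to_tips is the distance from the TCP to the fingertips, in m); z points along the fingers, y is the line along which they close (so a half turn about z gives the same grasp; the last joint's range is limited). The gripper opens to 87 mm and grips with 3 to 60 N. Pads are 19 mm wide; open, the fingers measure 117 mm over their backs; the gripper's body (75 mm by 190 mm) begins 51 mm behind the grasp point.
Start: joints at [-1.249, 0.332, -0.065, 1.46, 0.022, 1.35, -0.088], TCP at [0.211, 0.588, 0.203] pointing down, gripper open.
Joint ranges: [-2.6, 2.6], [-0.5, 2.12], [-1.47, 1.34], [0.16, 2.42], [-1.27, 4.41], [0.06, 2.06], [-2.6, 2.6]. Speed limits (rad/s): [2.22, 2.22, 2.79, 2.79, 3.14, 3.14, 3.14].

## Interface

Orientations are given as a unit quaternion [x, y, z, w].
In Python, from bench import r gives the robot as it stands. The module is installed in compiled form; this text tells all that it offers.
- The arm moves only by the shell command python3 -m crank 'ROWS' [FORCE]. ROWS is JSON, a list of rows, each an object of numbers: "claw": the closure, from -1 (fully open) to 1 (shut); "dx", "dy", "dz": the shift along the tool's x, y, z each as a share of 3 cm, from -1 to 1; "ax", "ay", "az": the turn, a rotation vector about the tool's x, y, z each as a share of 6 degrees, from -1 to 1. A call has 1 to 8 rows; each row shifts and turns the commanded pose from where the row before left it, along the tool's axes as they then stand; what a row does not reach is not made up. A row lasts 1/12 s, in which the tool goes at most 41.7 mm and 7.16 degrees, less where a joint would pass 70% of its speed; a pose out of reach is approached as far as the arm can. A call with a number of a shift or a turn outside -1 to 1 is refused whole. A call with a gripper value outside its range is refused whole. The fingers move at their own pace and stop on an object; FORCE is the grip in N (left out, the last holds). Time passes only in rows, so rows that do not move let the fingers close. It gives the time, the measured TCP pose, the force, the opening and the grip force at its end, in the units of the state.
- r.read_state(): the state, without advancing time (a new reading comes with each control period).
- r.camera(name): name is "scene" or "top"; returns a dict with "color" (384x512x3 uint8, red, green, blue), "mtx" (3x3 intrinsics, pixels), "k1" (the pictures are not rectified: a ray, as slopes to the right and down, at radius r is drawn at 1 + k1 r^2 times it, then the intrinsics apply), "R" (3x3) and "t" (3): a world point X has camera coordinates R X + t. Camera axes: x right, y down, z forward; pixel columns grow to the right and rows downward; lengths in m; the calibration is good to about 2 mm. A picture is of the moment at which its call begins. There is no depth.
- r.close_job(): hands the job in; it is judged then, once.
The state is a dict: "time": time; "joint_positions": joint angles; "joint_vel": joint speeds; "joint_torque": joint torques, N m; "ee_pos": TCP position; "eef_rot": TCP orientation; "ft_force": force on the tool from outside, world axes, zero at the start; "torque": the same for the moment, N m; "width": finger opening in m; "grip_force": force on a finger pad.
Only numpy, scipy, OpenCV 4.12 (cv2) and the standard library are available. Lean on these libraries where they do the work, as an engineer would, in place of code of your own. Each camera call takes 0.05 s, during which the arm holds its last target. There are 200 camera calls.

## Working session

There is one attempt and no reset: what is moved stays moved. The work goes in short steps, Python scripts to look and compute and a shell command to move; the robot and the scene stay as the last step left them, time stands still between calls to the robot, and variables do not carry over. Pictures are saved under pics/ and viewed, at most 10 in all, crops included, and the job is handed in when it is done.

```bash
mkdir -p pics; python3 - <<'E'
from bench import r
import cv2,numpy as np,pickle
d={}
for n in("scene","top"):
    c=r.camera(n);d[n]=c;cv2.imwrite(f"pics/{n}0.png",cv2.resize(c["color"][:,:,::-1],(768,576),interpolation=cv2.INTER_CUBIC));print(n,c["mtx"],c["k1"],c["R"],c["t"])
pickle.dump(d,open("c0.pkl","wb"));print(r.read_state(),r.tcp_to_tips)
E
```

```text
scene [[430.2610855    0.         257.73024953]
 [  0.         430.2610855  191.96566946]
 [  0.           0.           1.        ]] 0.02373976214992054 [[ 0.8027505   0.59630055 -0.00415857]
 [ 0.50735342 -0.68663955 -0.52069053]
 [-0.31334349  0.41587472 -0.85373537]] [-0.47040727 -0.27315977  1.43616623]
top [[449.71598858   0.         259.52817426]
 [  0.         449.71598858 190.30202506]
 [  0.           0.           1.        ]] -0.14089534170225812 [[-0.00392973 -0.99997373  0.00609089]
 [-0.99455049  0.0032737  -0.10420468]
 [ 0.104182   -0.0064672  -0.99453722]] [-0.01262309  0.58912969  1.24898818]
{'time': 0.1, 'joint_positions': array([-1.24861307,  0.3328319 , -0.0646808 ,  1.4608108 ,  0.02162923,
        1.34987878, -0.08851218]), 'joint_vel': array([ 1.33167353e-03, -1.87955391e-03, -6.61617996e-04, -2.93951831e-03,
       -5.94432614e-04,  1.55674353e-03,  1.43505779e-05]), 'joint_torque': array([ 9.68723398e-04, -6.24541569e+01,  2.42688542e-02, -3.90717173e+01,
       -6.15730137e-02,  3.65338940e-02,  6.15487488e-05]), 'ee_pos': array([0.21115315, 0.58788722, 0.20224118]), 'eef_rot': array([ 1.71541783e-01,  9.85176653e-01, -6.13214999e-04, -6.24815833e-05]), 'ft_force': array([ 0.20539908, -0.2042066 , -1.02640854]), 'torque': array([ 0.03674212,  0.03729397, -0.00193968]), 'grip_force': 0.0, 'width': 0.08697394477231889} 0.011
```

View pics/scene0.png

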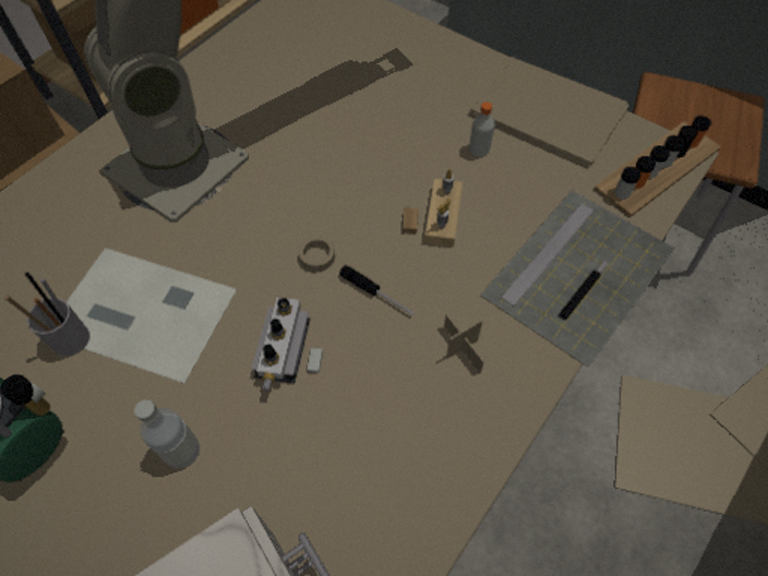

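View pics/top0.png

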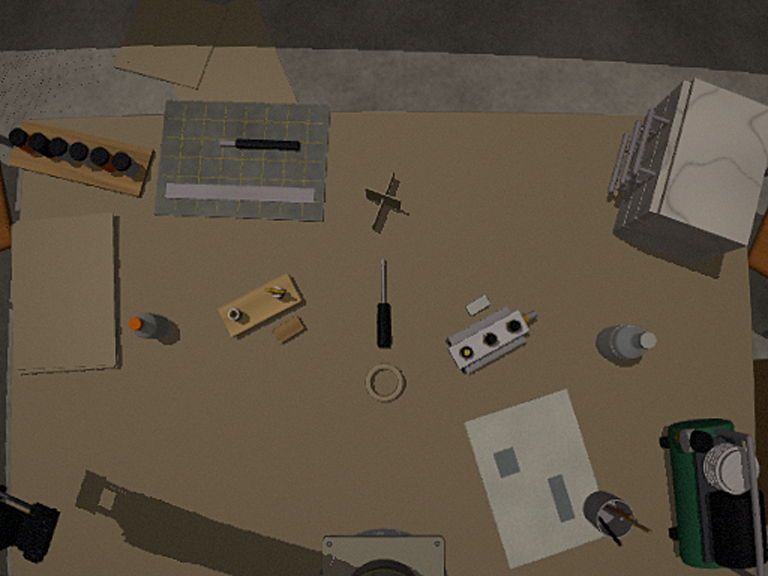

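The scene view shows the stand at about (445,210) and the manifold at (280,340). In the top view they are at (262,304) and (492,340); the round, pointed tip looks to be at (235,314) and the fan at (277,292). I'll zoom in to confirm.

```bash
python3 - <<'E'
import cv2,numpy as np,pickle
d=pickle.load(open("c0.pkl","rb"))
def crop(n,x,y,w=66,h=50):
    im=d[n]["color"][y:y+h,x:x+w,::-1]
    return cv2.resize(im,(w*6,h*6),interpolation=cv2.INTER_CUBIC)
print("top stand 142,178; top man 292,200; scene stand 262,110; scene man 155,194")
a=np.hstack([crop("top",142,178),crop("top",292,200)])
b=np.hstack([crop("scene",262,112),crop("scene",155,190)])
m=np.vstack([a,b]);m=np.clip(m.astype(float)*1.6,0,255).astype(np.uint8);cv2.imwrite("pics/m.png",m);print(m.shape)
E
```

```text
top stand 142,178; top man 292,200; scene stand 262,110; scene man 155,194
(600, 792, 3)
```

View pics/m.png

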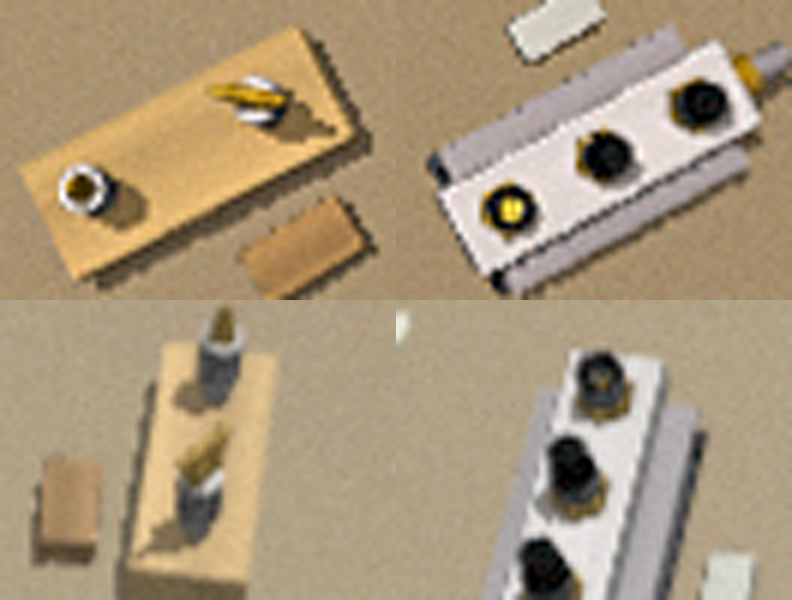

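The crops confirm it. The pointed nozzle is at the left of the top view (ring centre px ≈ (155.6,209)), and the open outlet has a yellow bore at px ≈ (310.6,234.6). Next I'll get metric positions from contours, cross-checked between views.

```bash
cat > h.py <<'E'
import cv2,numpy as np
def ray(c,p):
    q=(np.array(p,float)-c["mtx"][:2,2])/c["mtx"][0,0]; s=q.copy()
    for _ in range(20): s=q/(1+c["k1"]*(s@s))
    R,t=c["R"],c["t"]; return -R.T@t, R.T@np.r_[s,1]
def onz(c,p,z):
    o,v=ray(c,p); return o+v*(z-o[2])/v[2]
def tri(c1,p1,c2,p2):
    A=np.zeros((3,3));b=np.zeros(3)
    for c,p in((c1,p1),(c2,p2)):
        o,v=ray(c,p);v/=np.linalg.norm(v);M=np.eye(3)-np.outer(v,v);A+=M;b+=M@o
    return np.linalg.solve(A,b)
def proj(c,X):
    x=c["R"]@X+c["t"];s=x[:2]/x[2];return c["mtx"][0,0]*s*(1+c["k1"]*(s@s))+c["mtx"][:2,2]
E
python3 - <<'E'
import pickle;from h import *
d=pickle.load(open("c0.pkl","rb"));T,S=d["top"],d["scene"]
np.set_printoptions(precision=4,suppress=True)
print("nozzle ring tri",tri(T,(155.6,209.),S,(298.3,118.7)),"onz",onz(T,(155.6,209),.074),onz(S,(298.3,118.7),.074))
print("mouth tri",tri(T,(310.6,234.6),S,(188.6,202.2)),onz(T,(310.6,234.6),.082),onz(S,(188.6,202.2),.082))
def mask(c,box,f):
    x,y,w,h=box;im=c["color"][y:y+h,x:x+w].astype(int);m=f(im).astype(np.uint8)
    m=cv2.morphologyEx(m,cv2.MORPH_CLOSE,np.ones((5,5)))
    k=max(cv2.findContours(m,0,cv2.CHAIN_APPROX_NONE)[0],key=cv2.contourArea)
    return k[:,0,:]+[x,y]
def rect(c,box,f,z,name):
    k=mask(c,box,f);P=np.array([onz(c,p,z)[:2] for p in k],np.float32)
    (cx,cy),(w,h),a=cv2.minAreaRect(P)
    bx=cv2.boxPoints(((cx,cy),(w,h),a));e=bx[1]-bx[0];g=bx[2]-bx[1];l=e if e@e>g@g else g
    l=l/np.linalg.norm(l);l=l*np.sign(l[1]);print(name,(cx,cy),w,h,np.degrees(np.arctan2(l[1],l[0])));return np.array([cx,cy]),l
tan=lambda i:(i[...,0]-i[...,2]>45)&(i[...,0]>105)
wh=lambda i:(i.min(-1)>125)
print(T["color"][200,180],T["color"][238,300],T["color"][214,312],T["color"][240,280])
C,l=rect(T,(142,178,62,52),tan,.030,"stand");print("holes",C+.045*l,C-.045*l)
C,l=rect(T,(292,200,66,50),wh,.056,"block");print("outlets",C+.05*l,C-.05*l)
E
```

```text
nozzle ring tri [0.5355 0.2749 0.067 ] onz [0.5337 0.2721 0.074 ] [0.5396 0.271  0.074 ]
mouth tri [ 0.4638 -0.152   0.0741] [ 0.4624 -0.1526  0.082 ] [ 0.4692 -0.1533  0.082 ]
[128 102  62] [106  90  68] [104  90  65] [103  90  68]
stand (0.5546570420265198, 0.2336779236793518) 0.061260681599378586 0.14931045472621918 117.6607
holes [0.5338 0.2735] [0.5755 0.1938]
block (0.4866352677345276, -0.1975131332874298) 0.04223056510090828 0.14763464033603668 117.946266
outlets [ 0.4632 -0.1533] [ 0.5101 -0.2417]
```

The stand and manifold sizes match what was given, and both yaws are about 117.8°. So one tool yaw, with tool y at 27.8° (across both rows), serves both. I'll turn 42.4° about tool z first.

```bash
cat > st.py <<'E'
from bench import r
import numpy as np,sys
from scipy.spatial.transform import Rotation as Ro
np.set_printoptions(precision=4,suppress=True)
s=r.read_state();R=Ro.from_quat(s["eef_rot"]).as_matrix()
print("t",round(s["time"],2),"p",s["ee_pos"],"yaw_y",round(np.degrees(np.arctan2(R[1,1],R[0,1])),2),"tilt",R[:2,2],"F",s["ft_force"],"M",s["torque"],"w",round(s["width"],4),"grip",round(float(s["grip_force"]),1))
if len(sys.argv)>3:
    g=np.array(list(map(float,sys.argv[1:4])));print("tool delta/30mm",R.T@(g-s["ee_pos"])/.03)
    W=Ro.from_euler("z",27.8,degrees=True).as_matrix()@np.array([[0,1,0],[1,0,0],[0,0,-1.]]); print("turn/6deg",Ro.from_matrix(R.T@W).as_rotvec(degrees=True)/6)
E
python3 -m crank '[{"az":1},{"az":1},{"az":1},{"az":1},{"az":1},{"az":1},{"az":1},{"az":0.07}]'; python3 st.py 0.5338 0.273 0.16
```

```text
t 0.1 p [0.2112 0.5879 0.2022] yaw_y 70.25 tilt [-0.0003 -0.0012] F [ 0.2054 -0.2042 -1.0264] M [ 0.0367  0.0373 -0.0019] w 0.087 grip 0.0
tool delta/30mm [-13.6695  -6.2416   1.4169]
turn/6deg [-0.0109  0.0051  7.0742]invalid input at $[0]: expected keys claw, dx, dy, dz, ax, ay, az
```

```bash
python3 -m crank '[{"claw":-1,"dx":0,"dy":0,"dz":0,"ax":0,"ay":0,"az":1},{"claw":-1,"dx":0,"dy":0,"dz":0,"ax":0,"ay":0,"az":1},{"claw":-1,"dx":0,"dy":0,"dz":0,"ax":0,"ay":0,"az":1},{"claw":-1,"dx":0,"dy":0,"dz":0,"ax":0,"ay":0,"az":1},{"claw":-1,"dx":0,"dy":0,"dz":0,"ax":0,"ay":0,"az":1},{"claw":-1,"dx":0,"dy":0,"dz":0,"ax":0,"ay":0,"az":1},{"claw":-1,"dx":0,"dy":0,"dz":0,"ax":0,"ay":0,"az":1},{"claw":-1,"dx":0,"dy":0,"dz":0,"ax":0,"ay":0,"az":0.07}]'; python3 st.py 0.5338 0.273 0.16
```

```text
time: 0.77
ee_pos: [0.2111, 0.588, 0.2025]
eef_rot: [0.518, 0.855, -0.0, 0.0]
ft_force: [-0.1, -0.4, 0.0]
width: 0.0872
grip_force: 0.0
t 0.77 p [0.2111 0.588  0.2025] yaw_y 27.54 tilt [-0.0001 -0.0008] F [-0.1213 -0.4395  0.0418] M [-0.1284  0.0145 -0.07  ] w 0.0872 grip 0.0
tool delta/30mm [-14.2828   4.6818   1.4231]
turn/6deg [-0.0046  0.0059 -0.0433]
```

```bash
python3 -m crank '[{"claw":-1,"dx":-0.9,"dy":0.29,"dz":0,"ax":0,"ay":0,"az":0},{"claw":-1,"dx":-0.9,"dy":0.29,"dz":0,"ax":0,"ay":0,"az":0},{"claw":-1,"dx":-0.9,"dy":0.29,"dz":0,"ax":0,"ay":0,"az":0},{"claw":-1,"dx":-0.9,"dy":0.29,"dz":0,"ax":0,"ay":0,"az":0},{"claw":-1,"dx":-0.9,"dy":0.29,"dz":0,"ax":0,"ay":0,"az":0},{"claw":-1,"dx":-0.9,"dy":0.29,"dz":0,"ax":0,"ay":0,"az":0},{"claw":-1,"dx":-0.9,"dy":0.29,"dz":0,"ax":0,"ay":0,"az":0},{"claw":-1,"dx":-0.9,"dy":0.29,"dz":0,"ax":0,"ay":0,"az":0}]' >/dev/null;  python3 -m crank '[{"claw":-1,"dx":-0.9,"dy":0.29,"dz":0,"ax":0,"ay":0,"az":0},{"claw":-1,"dx":-0.9,"dy":0.29,"dz":0,"ax":0,"ay":0,"az":0},{"claw":-1,"dx":-0.9,"dy":0.29,"dz":0,"ax":0,"ay":0,"az":0},{"claw":-1,"dx":-0.9,"dy":0.29,"dz":0,"ax":0,"ay":0,"az":0},{"claw":-1,"dx":-0.9,"dy":0.29,"dz":0,"ax":0,"ay":0,"az":0},{"claw":-1,"dx":-0.9,"dy":0.29,"dz":0,"ax":0,"ay":0,"az":0},{"claw":-1,"dx":-0.8,"dy":0.29,"dz":0,"ax":0,"ay":0,"az":0},{"claw":-1,"dx":0,"dy":0,"dz":0,"ax":0,"ay":0,"az":0}]'; python3 st.py 0.5338 0.273 0.052
```

```text
time: 2.1
ee_pos: [0.5181, 0.2881, 0.2028]
eef_rot: [0.518, 0.855, -0.001, 0.001]
ft_force: [-0.8, -1.2, -0.2]
width: 0.0877
grip_force: 0.0
t 2.1 p [0.5181 0.2881 0.2028] yaw_y 27.6 tilt [ 0.0015 -0.0024] F [-0.7719 -1.2265 -0.2387] M [-0.1468 -0.0192 -0.0601] w 0.0877 grip 0.0
tool delta/30mm [-0.675   0.2293  5.0278]
turn/6deg [ 0.0023  0.0268 -0.0325]
```

```bash
python3 -m crank '[{"claw":-1,"dx":-0.6,"dy":0.2,"dz":0,"ax":0,"ay":0,"az":0},{"claw":-1,"dx":0,"dy":0,"dz":0.9,"ax":0,"ay":0,"az":0},{"claw":-1,"dx":0,"dy":0,"dz":0.9,"ax":0,"ay":0,"az":0},{"claw":-1,"dx":0,"dy":0,"dz":0.8,"ax":0,"ay":0,"az":0},{"claw":-1,"dx":0,"dy":0,"dz":0,"ax":0,"ay":0,"az":0},{"claw":-1,"dx":0,"dy":0,"dz":0,"ax":0,"ay":0,"az":0}]' >/dev/null; python3 st.py 0.5338 0.273 0.052; python3 - <<'E'
from bench import r
import cv2,numpy as np
o=[]
for n,x,y in(("scene",250,70),("top",110,160)):
    o.append(cv2.resize(r.camera(n)["color"][y:y+80,x:x+100,::-1],(400,320),interpolation=cv2.INTER_CUBIC))
cv2.imwrite("pics/g.png",np.clip(np.hstack(o)*1.6,0,255).astype(np.uint8))
E
```

```text
t 2.6 p [0.5271 0.2804 0.1243] yaw_y 27.95 tilt [-0.0021 -0.0014] F [-0.3264 -0.396   0.3588] M [-0.0534  0.0155 -0.0502] w 0.0869 grip 0.0
tool delta/30mm [-0.3219  0.0874  2.4105]
turn/6deg [-0.024   0.002   0.0257]
```

View pics/g.png

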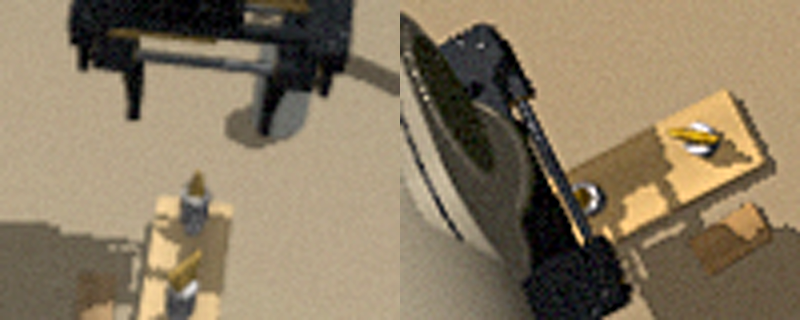

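The gripper straddles the nozzle in both views. In the scene crop the fingertips are at (134,118) and (264,133); I'll use them to check the scene camera's offset while correcting.

```bash
python3 -c "
import pickle;from h import *
d=pickle.load(open('c0.pkl','rb'));print(onz(d['scene'],(250+199.5/4-.4,70+125/4-.4),.1133),'expected .5271 .2804')"
python3 -m crank '[{"claw":-1,"dx":-0.35,"dy":0.1,"dz":0,"ax":0,"ay":0,"az":0},{"claw":-1,"dx":0,"dy":0,"dz":0,"ax":0,"ay":0,"az":0},{"claw":-1,"dx":0,"dy":0,"dz":0,"ax":0,"ay":0,"az":0}]' >/dev/null; python3 st.py 0.5338 0.273 0.052
```

```text
[0.51985519 0.30138049 0.1133    ] expected .5271 .2804
t 2.95 p [0.5367 0.2719 0.126 ] yaw_y 27.75 tilt [0.0016 0.0006] F [-0.5312 -0.1071 -0.9966] M [-0.0548  0.0185 -0.0082] w 0.0872 grip 0.0
tool delta/30mm [ 0.0801 -0.0731  2.4678]
turn/6deg [ 0.0165  0.0021 -0.0091]
```

```bash
python3 -m crank '[{"claw":-1,"dx":0.08,"dy":-0.07,"dz":0,"ax":0,"ay":0,"az":0},{"claw":-1,"dx":0,"dy":0,"dz":0.9,"ax":0,"ay":0,"az":0},{"claw":-1,"dx":0,"dy":0,"dz":0,"ax":0,"ay":0,"az":0},{"claw":-1,"dx":0,"dy":0,"dz":0,"ax":0,"ay":0,"az":0},{"claw":-1,"dx":0,"dy":0,"dz":0,"ax":0,"ay":0,"az":0}]' >/dev/null; python3 st.py 0.5338 0.273 0.052; python3 - <<'E'
from bench import r
import cv2,numpy as np
from h import *
c=r.camera("scene");s=r.read_state();p=s["ee_pos"];y=np.array([.8846,.4664,0])
for k in(-.0435,0,.0435):print("tip",proj(c,p+k*y-[0,0,.011]))
im=c["color"][70:145,260:340,::-1]
cv2.imwrite("pics/g2.png",np.clip(cv2.resize(im,(800,600)[::1] if 0 else (640,600),interpolation=cv2.INTER_CUBIC)*1.8,0,255).astype(np.uint8))
E
```

```text
t 3.37 p [0.5326 0.274  0.0987] yaw_y 27.83 tilt [0.0001 0.0002] F [ 1.0173 -0.3088  1.1634] M [-0.011   0.0034  0.0543] w 0.0871 grip 0.0
tool delta/30mm [-0.0475  0.0196  1.5573]
turn/6deg [ 0.0017 -0.0009  0.0058]
tip [283.1859848  112.37222666]
tip [297.41369743 113.98648164]
tip [311.72570137 115.60594194]
```

View pics/g2.png

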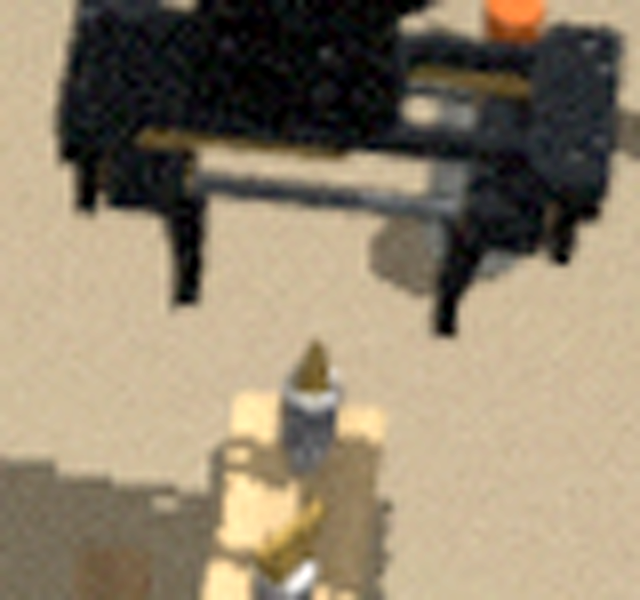

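The fingertips appear about 4–5 px higher in the image than predicted: seen at (283,107.5) and (315,111.6), predicted midpoint (297.4,114). I'll overlay the predicted gripper geometry on both views to resolve this before descending.

```bash
python3 - <<'E'
from bench import r
import cv2,numpy as np
from h import *
s=r.read_state();p=s["ee_pos"];y=np.array([.8846,.4664,0]);x=np.array([-.4664,.8846,0]);z=np.array([0,0,1.])
o=[]
for n,x0,y0 in(("scene",255,60),("top",110,160)):
    c=r.camera(n);k=5;im=cv2.resize(c["color"][y0:y0+80,x0:x0+80,::-1],(400,400),interpolation=cv2.INTER_CUBIC)
    im=np.clip(im.astype(float)*2,0,255).astype(np.uint8)
    q=lambda X:tuple(int(v) for v in ((proj(c,X)-[x0,y0]+.5)*k))
    B=[q(p+.059*z+a*.0375*x+b*.095*y) for a,b in((1,1),(1,-1),(-1,-1),(-1,1))]
    cv2.polylines(im,[np.array(B)],True,(255,0,255),1)
    for sg in(-1,1):
        for e in(.0435,.0585): cv2.line(im,q(p-.011*z+sg*e*y),q(p+.059*z+sg*e*y),(0,255,0),1)
    cv2.circle(im,q(p),2,(0,0,255),-1)
    cv2.circle(im,q(np.array([.5338,.273,.097])),2,(255,255,0),-1)
    cv2.circle(im,q(np.array([.5338,.273,.074])),6,(255,255,0),1)
    o.append(im)
cv2.imwrite("pics/o.png",np.hstack(o))
E
```

```text
(no output)
```

View pics/o.png

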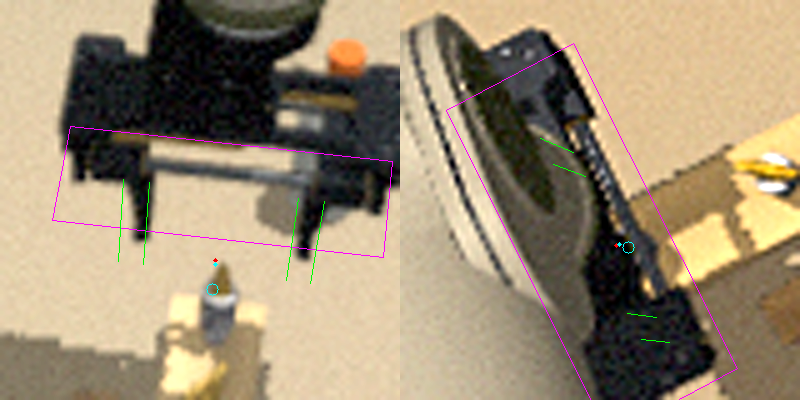

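The lateral placement agrees within a few mm. The fingers as drawn look a bit higher than predicted, which is safe: lowering to nominal puts the pads on the grip body either way. I'll descend watching the force, then close lightly.

```bash
python3 -m crank '[{"claw":-1,"dx":-0.04,"dy":0.02,"dz":0.5,"ax":0,"ay":0,"az":0},{"claw":-1,"dx":0,"dy":0,"dz":0.5,"ax":0,"ay":0,"az":0},{"claw":-1,"dx":0,"dy":0,"dz":0.45,"ax":0,"ay":0,"az":0},{"claw":-1,"dx":0,"dy":0,"dz":0,"ax":0,"ay":0,"az":0},{"claw":-1,"dx":0,"dy":0,"dz":0,"ax":0,"ay":0,"az":0},{"claw":-1,"dx":0,"dy":0,"dz":0,"ax":0,"ay":0,"az":0}]' 5 >/dev/null; python3 st.py 0.5338 0.273 0.052; python3 -m crank '[{"claw":0.3,"dx":0,"dy":0,"dz":0,"ax":0,"ay":0,"az":0},{"claw":0.3,"dx":0,"dy":0,"dz":0,"ax":0,"ay":0,"az":0},{"claw":0.3,"dx":0,"dy":0,"dz":0,"ax":0,"ay":0,"az":0},{"claw":0.3,"dx":0,"dy":0,"dz":0,"ax":0,"ay":0,"az":0},{"claw":0.3,"dx":0,"dy":0,"dz":0,"ax":0,"ay":0,"az":0},{"claw":0.3,"dx":0,"dy":0,"dz":0,"ax":0,"ay":0,"az":0}]' 5 >/dev/null; python3 st.py 0.5338 0.273 0.052;python3 - <<'E'
from bench import r
import cv2,numpy as np
o=[]
for n,x0,y0 in(("scene",260,70),("top",110,160)):
    o.append(cv2.resize(r.camera(n)["color"][y0:y0+80,x0:x0+80,::-1],(400,400),interpolation=cv2.INTER_CUBIC))
cv2.imwrite("pics/o2.png",np.clip(np.hstack(o).astype(float)*2,0,255).astype(np.uint8))
E
```

```text
t 4.02 p [0.5343 0.2733 0.0557] yaw_y 27.82 tilt [0.0012 0.0008] F [ 0.4448 -0.2312 -0.318 ] M [-0.1511  0.0012 -0.0178] w 0.0873 grip 0.0
tool delta/30mm [-0.0014 -0.0202  0.1222]
turn/6deg [ 0.0141 -0.0015  0.0037]
t 4.52 p [0.5337 0.273  0.0545] yaw_y 27.82 tilt [0.0001 0.0001] F [ 0.203   1.2996 -0.0663] M [-0.0429  0.0428 -0.0226] w 0.0548 grip 0.0
tool delta/30mm [-0.0024  0.0029  0.084 ]
turn/6deg [ 0.001  -0.0009  0.004 ]
```

View pics/o2.png

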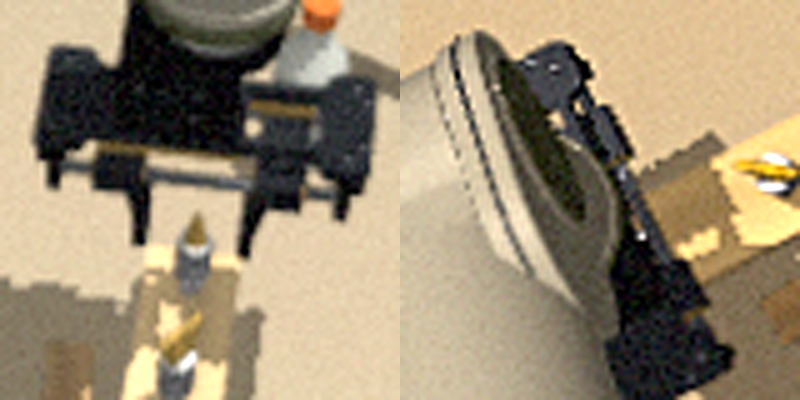

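The fingers straddle the nozzle. In the scene crop the tips are at (140,240) and (248,253), level with the upper part of the body. Closing lightly; the opening and forces will show how well it is centred.

```bash
python3 -m crank '[{"claw":1,"dx":0,"dy":0,"dz":0.08,"ax":0,"ay":0,"az":0},{"claw":1,"dx":0,"dy":0,"dz":0,"ax":0,"ay":0,"az":0},{"claw":1,"dx":0,"dy":0,"dz":0,"ax":0,"ay":0,"az":0},{"claw":1,"dx":0,"dy":0,"dz":0,"ax":0,"ay":0,"az":0},{"claw":1,"dx":0,"dy":0,"dz":0,"ax":0,"ay":0,"az":0},{"claw":1,"dx":0,"dy":0,"dz":0,"ax":0,"ay":0,"az":0},{"claw":1,"dx":0,"dy":0,"dz":0,"ax":0,"ay":0,"az":0}]' 5 >/dev/null; python3 st.py 0.5338 0.273 0.052;python3 - <<'E'
from bench import r
import cv2,numpy as np
o=[]
for n,x0,y0 in(("scene",270,80),("top",110,160)):
    o.append(cv2.resize(r.camera(n)["color"][y0:y0+60,x0:x0+60,::-1],(400,400),interpolation=cv2.INTER_CUBIC))
cv2.imwrite("pics/o3.png",np.clip(np.hstack(o).astype(float)*2,0,255).astype(np.uint8))
E
```

```text
t 5.2 p [0.5336 0.273  0.052 ] yaw_y 27.82 tilt [-0.0001  0.    ] F [-0.0264  0.1824 -1.0033] M [-0.0832  0.0503 -0.0096] w 0.0211 grip 5.0
tool delta/30mm [-0.0024  0.0055 -0.0003]
turn/6deg [-0.0007 -0.0007  0.0041]
```

View pics/o3.png

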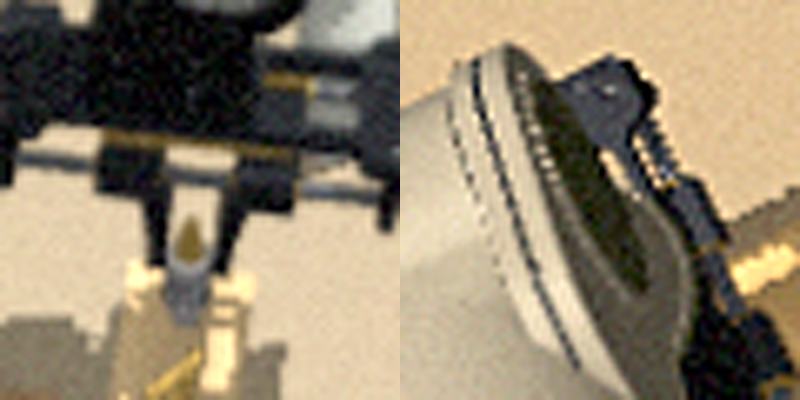

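The width is 21.1 mm with a 5 N grip and almost no side force, so the nozzle is held. Body position along tool x is ambiguous, so I'll re-grip 6 mm towards tool −x and compare the width.

```bash
python3 - <<'E'
from bench import r
import numpy as np
print([ (r.camera("top") and 0) or round(r.read_state()["width"]*1000,2) for _ in range(6)])
E
python3 -m crank '[{"claw":0.2,"dx":0,"dy":0,"dz":0,"ax":0,"ay":0,"az":0},{"claw":0.2,"dx":0,"dy":0,"dz":0,"ax":0,"ay":0,"az":0},{"claw":0.2,"dx":-0.2,"dy":0,"dz":0,"ax":0,"ay":0,"az":0},{"claw":0.2,"dx":0,"dy":0,"dz":0,"ax":0,"ay":0,"az":0},{"claw":1,"dx":0,"dy":0,"dz":0,"ax":0,"ay":0,"az":0},{"claw":1,"dx":0,"dy":0,"dz":0,"ax":0,"ay":0,"az":0},{"claw":1,"dx":0,"dy":0,"dz":0,"ax":0,"ay":0,"az":0},{"claw":1,"dx":0,"dy":0,"dz":0,"ax":0,"ay":0,"az":0}]' 5 ; python3 st.py; python3 - <<'E'
from bench import r
import numpy as np
print([ (r.camera("top") and 0) or round(r.read_state()["width"]*1000,2) for _ in range(6)])
E
```

```text
[20.67, 21.23, 21.1, 20.78, 21.0, 20.93]
time: 6.27
ee_pos: [0.5364, 0.2678, 0.0521]
eef_rot: [0.516, 0.856, 0.0, -0.0]
ft_force: [-0.4, 0.1, -0.4]
width: 0.0213
grip_force: 5.0
t 6.27 p [0.5364 0.2678 0.0521] yaw_y 27.83 tilt [-0.      0.0002] F [-0.434   0.0843 -0.3947] M [-0.1196 -0.0214 -0.0337] w 0.0213 grip 5.0
[21.32, 21.04, 21.39, 21.31, 21.13, 21.25]
```

```bash
python3 -m crank '[{"claw":0.2,"dx":0,"dy":0,"dz":0,"ax":0,"ay":0,"az":0},{"claw":0.2,"dx":0,"dy":0,"dz":0,"ax":0,"ay":0,"az":0},{"claw":0.2,"dx":-0.23,"dy":0,"dz":0,"ax":0,"ay":0,"az":0},{"claw":0.2,"dx":0,"dy":0,"dz":0,"ax":0,"ay":0,"az":0},{"claw":1,"dx":0,"dy":0,"dz":0,"ax":0,"ay":0,"az":0},{"claw":1,"dx":0,"dy":0,"dz":0,"ax":0,"ay":0,"az":0},{"claw":1,"dx":0,"dy":0,"dz":0,"ax":0,"ay":0,"az":0},{"claw":1,"dx":0,"dy":0,"dz":0,"ax":0,"ay":0,"az":0}]' 5 ; python3 st.py; python3 - <<'E'
from bench import r
import numpy as np
print([ (r.camera("top") and 0) or round(r.read_state()["width"]*1000,2) for _ in range(6)])
E
```

```text
time: 7.23
ee_pos: [0.5396, 0.2617, 0.052]
eef_rot: [0.516, 0.856, 0.0, -0.0]
ft_force: [0.4, -0.3, 0.3]
width: 0.018
grip_force: 4.5
t 7.23 p [0.5396 0.2617 0.052 ] yaw_y 27.84 tilt [-0.0001  0.0001] F [ 0.4489 -0.29    0.308 ] M [-0.0614 -0.0013 -0.0089] w 0.018 grip 4.5
[17.65, 17.6, 17.44, 17.43, 17.53, 17.3]
```

At −13 mm the pad catches only the rim of the cylinder (17.5 mm). That puts the axis at about +2.5 mm tool x from my first position. I'll go there and grip firmly.

```bash
python3 -m crank '[{"claw":0.2,"dx":0,"dy":0,"dz":0,"ax":0,"ay":0,"az":0},{"claw":0.2,"dx":0,"dy":0,"dz":0,"ax":0,"ay":0,"az":0},{"claw":0.2,"dx":0.5,"dy":0,"dz":0,"ax":0,"ay":0,"az":0},{"claw":0.2,"dx":0,"dy":0,"dz":0,"ax":0,"ay":0,"az":0},{"claw":0.2,"dx":0,"dy":0,"dz":0,"ax":0,"ay":0,"az":0}]' 5 >/dev/null; python3 st.py .5327 .2748 .052; python3 -m crank '[{"claw":1,"dx":0,"dy":0,"dz":0,"ax":0,"ay":0,"az":0},{"claw":1,"dx":0,"dy":0,"dz":0,"ax":0,"ay":0,"az":0},{"claw":1,"dx":0,"dy":0,"dz":0,"ax":0,"ay":0,"az":0},{"claw":1,"dx":0,"dy":0,"dz":0,"ax":0,"ay":0,"az":0}]' 5 ;python3 -m crank '[{"claw":1,"dx":0,"dy":0,"dz":0,"ax":0,"ay":0,"az":0},{"claw":1,"dx":0,"dy":0,"dz":0,"ax":0,"ay":0,"az":0},{"claw":1,"dx":0,"dy":0,"dz":0,"ax":0,"ay":0,"az":0},{"claw":1,"dx":0,"dy":0,"dz":0,"ax":0,"ay":0,"az":0}]' 50 ; python3 st.py
```

```text
t 7.95 p [0.5323 0.2756 0.052 ] yaw_y 27.92 tilt [-0.0002  0.0004] F [0.9962 0.8682 0.2006] M [-0.0845  0.0048  0.0065] w 0.034 grip 0.0
tool delta/30mm [-0.0279 -0.0014  0.0008]
turn/6deg [ 0.0002 -0.0038  0.0205]
time: 8.28
ee_pos: [0.5329, 0.2744, 0.0521]
eef_rot: [0.517, 0.856, 0.0, 0.0]
ft_force: [-0.2, 0.2, -0.4]
width: 0.0213
grip_force: 5.0
time: 8.62
ee_pos: [0.5328, 0.2748, 0.0521]
eef_rot: [0.516, 0.856, 0.0, 0.0]
ft_force: [0.0, -1.0, -0.9]
width: 0.0181
grip_force: 50.0
t 8.62 p [0.5328 0.2748 0.0521] yaw_y 27.83 tilt [0.0002 0.0001] F [ 0.0153 -1.0007 -0.8944] M [-0.1036 -0.1009  0.0204] w 0.0181 grip 50.0
```

```bash
python3 -m crank '[{"claw":1,"dx":0,"dy":0,"dz":-0.4,"ax":0,"ay":0,"az":0},{"claw":1,"dx":0,"dy":0,"dz":-0.5,"ax":0,"ay":0,"az":0},{"claw":1,"dx":0,"dy":0,"dz":-0.8,"ax":0,"ay":0,"az":0},{"claw":1,"dx":0,"dy":0,"dz":-1,"ax":0,"ay":0,"az":0},{"claw":1,"dx":0,"dy":0,"dz":-1,"ax":0,"ay":0,"az":0},{"claw":1,"dx":0,"dy":0,"dz":-0.8,"ax":0,"ay":0,"az":0},{"claw":1,"dx":0,"dy":0,"dz":-0.4,"ax":0,"ay":0,"az":0},{"claw":1,"dx":0,"dy":0,"dz":0,"ax":0,"ay":0,"az":0}]' 50 ; python3 st.py .4619 -.1510 .2
```

```text
time: 9.28
ee_pos: [0.5339, 0.2755, 0.2024]
eef_rot: [0.516, 0.856, 0.002, 0.001]
ft_force: [0.0, 0.1, -0.4]
width: 0.0178
grip_force: 50.0
t 9.28 p [0.5339 0.2755 0.2024] yaw_y 27.82 tilt [0.004  0.0029] F [ 0.0309  0.0731 -0.4001] M [-0.076   0.0253  0.0531] w 0.0178 grip 50.0
tool delta/30mm [-11.4521  -8.7572   0.0296]
turn/6deg [ 0.0469 -0.007   0.0035]
```

```bash
python3 -m crank '[{"claw":1,"dx":-0.35,"dy":-0.27,"dz":0,"ax":0,"ay":0,"az":0},{"claw":1,"dx":-0.7,"dy":-0.54,"dz":0,"ax":0,"ay":0,"az":0},{"claw":1,"dx":-0.7,"dy":-0.54,"dz":0,"ax":0,"ay":0,"az":0},{"claw":1,"dx":-0.7,"dy":-0.54,"dz":0,"ax":0,"ay":0,"az":0},{"claw":1,"dx":-0.7,"dy":-0.54,"dz":0,"ax":0,"ay":0,"az":0},{"claw":1,"dx":-0.7,"dy":-0.54,"dz":0,"ax":0,"ay":0,"az":0},{"claw":1,"dx":-0.7,"dy":-0.54,"dz":0,"ax":0,"ay":0,"az":0},{"claw":1,"dx":-0.7,"dy":-0.54,"dz":0,"ax":0,"ay":0,"az":0}]' 50 >/dev/null; python3 -m crank '[{"claw":1,"dx":-0.7,"dy":-0.54,"dz":0,"ax":0,"ay":0,"az":0},{"claw":1,"dx":-0.7,"dy":-0.54,"dz":0,"ax":0,"ay":0,"az":0},{"claw":1,"dx":-0.7,"dy":-0.54,"dz":0,"ax":0,"ay":0,"az":0},{"claw":1,"dx":-0.7,"dy":-0.54,"dz":0,"ax":0,"ay":0,"az":0},{"claw":1,"dx":-0.7,"dy":-0.54,"dz":0,"ax":0,"ay":0,"az":0},{"claw":1,"dx":-0.7,"dy":-0.54,"dz":0,"ax":0,"ay":0,"az":0},{"claw":1,"dx":-0.35,"dy":-0.27,"dz":0,"ax":0,"ay":0,"az":0},{"claw":1,"dx":0,"dy":0,"dz":0,"ax":0,"ay":0,"az":0}]' 50; python3 st.py .4619 -.1510 .2
```

```text
time: 10.62
ee_pos: [0.4669, -0.0949, 0.1972]
eef_rot: [0.519, 0.855, -0.001, -0.001]
ft_force: [0.2, 0.1, -1.3]
width: 0.0182
grip_force: 50.0
t 10.62 p [ 0.4669 -0.0949  0.1972] yaw_y 27.52 tilt [-0.003  -0.0005] F [ 0.2485  0.1065 -1.2998] M [-0.0556  0.0431  0.0089] w 0.0182 grip 50.0
tool delta/30mm [-1.5795 -1.013  -0.0913]
turn/6deg [-0.0274 -0.0093 -0.0463]
```

```bash
python3 -m crank '[{"claw":1,"dx":-0.5,"dy":-0.34,"dz":0,"ax":0,"ay":0,"az":0},{"claw":1,"dx":-0.5,"dy":-0.34,"dz":0,"ax":0,"ay":0,"az":0},{"claw":1,"dx":-0.5,"dy":-0.34,"dz":0,"ax":0,"ay":0,"az":0},{"claw":1,"dx":0,"dy":0,"dz":0,"ax":0,"ay":0,"az":0},{"claw":1,"dx":0,"dy":0,"dz":0.5,"ax":0,"ay":0,"az":0},{"claw":1,"dx":0,"dy":0,"dz":0.4,"ax":0,"ay":0,"az":0},{"claw":1,"dx":0,"dy":0,"dz":0,"ax":0,"ay":0,"az":0},{"claw":1,"dx":0,"dy":0,"dz":0,"ax":0,"ay":0,"az":0}]' 50; python3 st.py .4619 -.1510 .13
```

```text
time: 11.28
ee_pos: [0.4623, -0.1442, 0.1709]
eef_rot: [0.516, 0.857, -0.001, -0.001]
ft_force: [0.2, -0.3, -1.4]
width: 0.0178
grip_force: 50.0
t 11.28 p [ 0.4623 -0.1442  0.1709] yaw_y 27.87 tilt [-0.0028  0.0003] F [ 0.2441 -0.3089 -1.3731] M [-0.0917  0.0289  0.0466] w 0.0178 grip 50.0
tool delta/30mm [-0.1947 -0.1152  1.3641]
turn/6deg [-0.022  -0.0146  0.0117]
```

```bash
python3 -m crank '[{"claw":1,"dx":-0.2,"dy":-0.12,"dz":0,"ax":0,"ay":0,"az":0},{"claw":1,"dx":0,"dy":0,"dz":0.4,"ax":0,"ay":0,"az":0},{"claw":1,"dx":0,"dy":0,"dz":0.4,"ax":0,"ay":0,"az":0},{"claw":1,"dx":0,"dy":0,"dz":0.2,"ax":0,"ay":0,"az":0},{"claw":1,"dx":0,"dy":0,"dz":0,"ax":0,"ay":0,"az":0},{"claw":1,"dx":0,"dy":0,"dz":0,"ax":0,"ay":0,"az":0}]' 50 >/dev/null; python3 st.py .4619 -.1510 .13; python3 - <<'E'
from bench import r
import cv2,numpy as np
o=[]
for n,x0,y0 in(("scene",160,165),("top",280,200)):
    o.append(cv2.resize(r.camera(n)["color"][y0:y0+50,x0:x0+50,::-1],(400,400),interpolation=cv2.INTER_CUBIC))
cv2.imwrite("pics/p.png",np.clip(np.hstack(o).astype(float)*1.8,0,255).astype(np.uint8))
E
```

```text
t 11.78 p [ 0.463  -0.1523  0.1424] yaw_y 27.82 tilt [ 0. -0.] F [ 0.0106  0.3892 -0.9907] M [-0.0765  0.0265  0.0009] w 0.0177 grip 50.0
tool delta/30mm [ 0.0541 -0.0122  0.4136]
turn/6deg [-0.      0.0004  0.0034]
```

View pics/p.png

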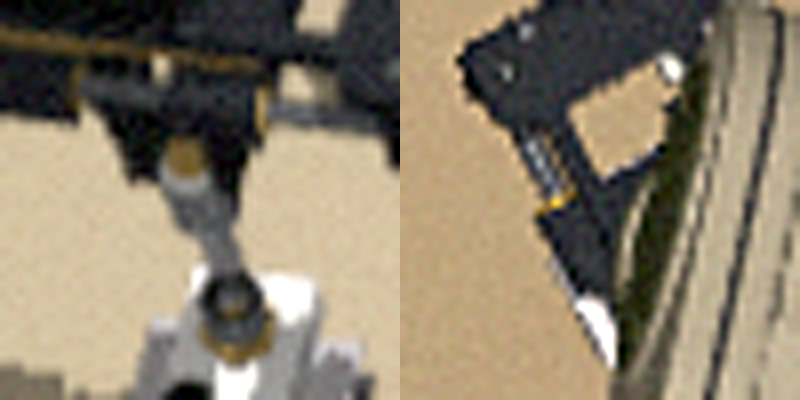

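The scene crop shows the nozzle above the outlet: tip about (185,142), body-top ring (186,178), stem reaching towards (231,262), mouth about (233,290). It may be leaning, so I'll check against a vertical axis numerically.

```bash
python3 - <<'E'
from bench import r
from h import *
import pickle
np.set_printoptions(precision=2,suppress=True)
c=r.camera("scene");p=r.read_state()["ee_pos"]
pickle.dump(c,open("c1.pkl","wb"))
f=p-[0,0,.044]
for h in(0,.017,.034,.05,.066,.089):print(h,proj(c,f+[0,0,h]))
print("mouth",proj(c,np.array([.4628,-.153,.082])))
im=c["color"].astype(int)
for y in range(180,206):print(y,' '.join(f"{im[y,x].sum()//3:3d}{'*' if im[y,x,0]-im[y,x,2]>35 else ' '}" for x in range(172,202)))
E
```

```text
0 [186.32 197.62]
0.017 [185.37 194.31]
0.034 [184.4  190.92]
0.05 [183.46 187.65]
0.066 [182.5 184.3]
0.089 [181.08 179.33]
mouth [186.88 200.89]
180  89   37    3   13    5    5    8    0   10   15    7   10   10   13   15   16   15   15   14    3   52*  49   64   71   60   57   47   50   37   35 
181 107   52   18    8    5    3    4   13    8   12   10    3    6    9    9   11   15   16   14    9   34   71   95   97   88   89   86   85   82   83 
182 107   91   55   13   13    1   10   10    6   32   37   28   27   18   14   13    9    5   13   12   15   88  106  103  107  105  103  106  106  104 
183 107  105   76   30    7    4   12    3   11   43   48*  41   39   23   16   13    8    2    8   35   58  101  106  104  107  106  107  106  110  108 
184 104  106   99   37    0   11   10   12   33   47   45*  46*  49   23   10   12    6    4    0   81   94  105  107  106  105  106  105  109  101  106 
185 107  105  107   58   13   12    9   15   61   50   49   49   44*  33   14    6    6    1   16   94  107  106  106  105  107  105  107  108  109  107 
186 106  103  105   64   20  
[... 2349 characters left out ...]
  52    2   32   34   39   30   11   47  136  147  147  148  143  145  106  101  106 
202 106  103  107  106  106  107  105  104  105  105  107  108   72   27   10   39   52   43   44   17   27  123  148  151  148  145  149   96   99  106 
203 107  106  105  104  106  107  107  104  108  106  102   92   81   35   20   33   53   43   35   17   36   80  120  146  146  145  140   94   91  103 
204 106  106  104  105  103  106  108  108  110  111   96   87   83   53   23   20   33   28   21   31   32   40   86  139  147  124  114   87   91  104 
205 101  104  106  106  107  104  100  111  112  114   95   86   81   54   32   24   25   41   37   37   38   54   73  113  118   93   84   75   96  107
```

The outline slopes suggest the nozzle leans several degrees in the pads, which would jam it. I'll lift it towards the scene camera and turn it so tool x lies across the view, to measure the lean properly.

```bash
python3 -m crank '[{"claw":1,"dx":0,"dy":0,"dz":-0.5,"ax":0,"ay":0,"az":0.5},{"claw":1,"dx":0,"dy":0,"dz":-1,"ax":0,"ay":0,"az":0.9},{"claw":1,"dx":0,"dy":0,"dz":-1,"ax":0,"ay":0,"az":0.9},{"claw":1,"dx":0,"dy":0,"dz":-1,"ax":0,"ay":0,"az":0.9},{"claw":1,"dx":0,"dy":0,"dz":-1,"ax":0,"ay":0,"az":0.9},{"claw":1,"dx":0,"dy":0,"dz":-1,"ax":0,"ay":0,"az":0.9},{"claw":1,"dx":0,"dy":0,"dz":-1,"ax":0,"ay":0,"az":0.9},{"claw":1,"dx":0,"dy":0,"dz":-1,"ax":0,"ay":0,"az":0.9}]' 50 >/dev/null; python3 -m crank '[{"claw":1,"dx":0,"dy":0,"dz":-1,"ax":0,"ay":0,"az":0.9},{"claw":1,"dx":0,"dy":0,"dz":-1,"ax":0,"ay":0,"az":0.9},{"claw":1,"dx":0,"dy":0,"dz":-1,"ax":0,"ay":0,"az":0.9},{"claw":1,"dx":0,"dy":0,"dz":-0.5,"ax":0,"ay":0,"az":0.9},{"claw":1,"dx":0,"dy":0,"dz":0,"ax":0,"ay":0,"az":0},{"claw":1,"dx":0,"dy":0,"dz":0,"ax":0,"ay":0,"az":0},{"claw":1,"dx":0,"dy":0,"dz":0,"ax":0,"ay":0,"az":0}]' 50; python3 st.py .4619 -.1510 .13; python3 - <<'E'
from bench import r
from h import *
from scipy.spatial.transform import Rotation as Ro
c=r.camera("scene");s=r.read_state();p=s["ee_pos"];R=Ro.from_quat(s["eef_rot"]).as_matrix()
for h in(-.052,-.018,0,.014,.037):print(h,proj(c,p-R[:,2]*(.008+h)))
u=proj(c,p);x0,y0=int(u[0])-35,int(u[1])-25
print(x0,y0)
np.save("hi.npy",c["color"])
im=cv2.resize(c["color"][y0:y0+75,x0:x0+70,::-1],(560,600),interpolation=cv2.INTER_CUBIC)
cv2.imwrite("pics/hi.png",np.clip(im.astype(float)*1.6,0,255).astype(np.uint8))
E
```

```text
time: 13.18
ee_pos: [0.4627, -0.1521, 0.4712]
eef_rot: [0.885, 0.466, -0.0, -0.0]
ft_force: [0.3, 0.2, -0.8]
width: 0.0177
grip_force: 50.0
t 13.18 p [ 0.4627 -0.1521  0.4712] yaw_y -34.45 tilt [-0.0009  0.0002] F [ 0.2978  0.1777 -0.7746] M [-0.0899  0.085   0.0309] w 0.0177 grip 50.0
tool delta/30mm [ 0.0178 -0.034  11.3748]
turn/6deg [ -0.0087  -0.0013 -10.3747]
-0.052 [162.09754347 113.84412798]
-0.018 [158.67704521 101.96320537]
0 [156.76527478  95.32702158]
0.014 [155.22651376  89.98784152]
0.037 [152.5939452  80.8579179]
122 73
```

View pics/hi.png

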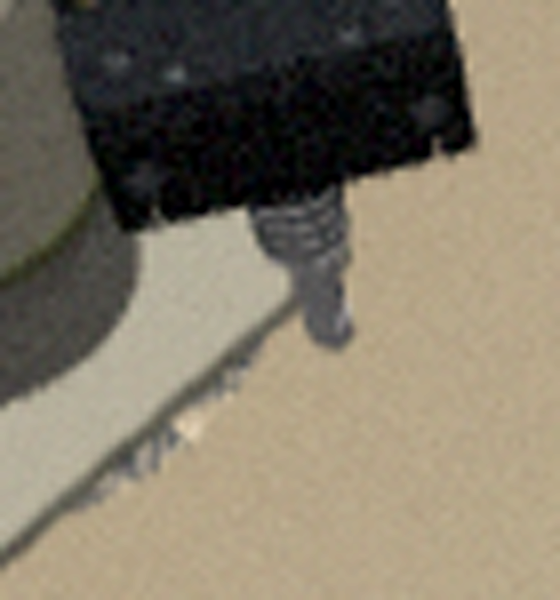

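In this view the stem foot is at crop (331,335), i.e. px (163.4,114.8), close to the predicted (162.1,113.8) plus the usual camera offset, with the body above it at about (302,225). I'll get the lean from row-wise grey centroids.

```bash
python3 - <<'E'
from bench import r
from h import *
np.set_printoptions(precision=2,suppress=True)
im=np.mean([r.camera("scene")["color"].astype(float) for _ in range(6)],0)
w=im[...,0]-im[...,2]
bg=np.median(w[100:116,172:185]);print("bg",bg)
g=np.clip(1-w/bg,0,1)
X=np.arange(150,176)
for y in range(97,118):
    a=g[y,150:176];
    print(y,(a*9.9).astype(int), "c",round((a*X)[a>.3].sum()/max(a[a>.3].sum(),1e-6),2),"w",round(a[a>.3].sum(),1), im[y,150:176].mean(-1).astype(int)[::2])
E
```

```text
bg 28.41666666666667
97 [9 9 9 8 9 9 9 9 9 9 9 9 9 9 9 0 0 0 0 0 0 0 0 0 0 0] c 157.02 w 14.7 [  5   4   4   7  15  16  46  36  99  99 100  99 100]
98 [9 9 9 9 9 9 9 9 9 9 9 9 9 9 9 0 0 0 0 0 0 0 0 0 0 0] c 157.01 w 14.9 [  5  28  19  17  21  43  48  35 100  99 101  99 100]
99 [5 5 4 9 9 9 9 9 9 9 9 9 9 9 9 3 0 0 0 0 0 0 0 0 0 0] c 157.79 w 13.8 [ 75  93  44  60  65  47  42  40  99 100 100 100  99]
100 [4 4 4 7 9 9 9 9 9 9 9 9 9 9 9 5 0 0 0 0 0 0 0 0 0 0] c 158.05 w 13.7 [104 105  49  43  43  42  61  54  98 100 101 100 100]
101 [4 4 4 7 9 9 9 9 9 9 9 9 9 9 9 5 0 0 0 0 0 0 0 0 0 0] c 158.12 w 13.6 [106 105  42  57  57  65  41  55  99  99  98 100 100]
102 [4 4 4 5 9 9 9 9 9 9 9 9 9 9 9 5 0 0 0 0 0 0 0 0 0 0] c 158.18 w 13.3 [106 107  36  42  47  41  46  40  98 100  98 100 100]
103 [4 4 4 4 7 9 9 9 9 9 9 9 9 9 9 4 0 0 0 0 0 0 0 0 0 0] c 158.22 w 12.9 [107 106  59  57  53  63  48  59  99 100 100 100 100]
104 [4 4 4 4 4 9 9 9 9 9 9 9 9 9 8 6 0 0 0 0 0 0 0 0 0 0] c 158.42 w 12.6 [107 107  98  38  50  47  45  64  99  99 100 100 101]
105 [4 3 4 4 3 5 9 9 9 9 9 9 8 9 7 5 0 0 0 0 0 0 0 0 0 0] 
[... 894 characters left out ...]
58.85 w 10.4 [108 107 102  62  69  56  55  75  99  99 100 101 101]
113 [4 3 4 4 5 6 6 2 0 0 9 9 9 9 9 9 1 0 0 0 0 0 0 0 0 0] c 158.92 w 9.4 [107 105  79  57  93  57  59  82  90  99 100 100 100]
114 [4 4 4 6 6 5 1 0 0 0 5 9 9 9 9 9 2 0 0 0 0 0 0 0 0 0] c 159.02 w 8.7 [106  93  58  88 100  70  53  63  84 101 100 101 100]
115 [4 5 6 7 7 1 0 0 0 0 1 7 9 9 9 6 0 0 0 0 0 0 0 0 0 0] c 158.46 w 7.4 [103  68  55 100 100  91  52  53  95 100 100 100 102]
116 [5 6 7 8 6 0 0 0 0 0 0 1 4 5 5 1 0 0 0 0 0 0 0 0 0 0] c 155.53 w 4.9 [ 85  57  76  99 101  99  78  71 100 100 101 101 101]
117 [6 6 8 6 3 0 0 0 0 0 0 0 0 1 1 0 0 0 0 0 0 0 0 0 0 0] c 151.8 w 3.2 [ 59  56  88  99 100 101  95  93 101 100 101 100 101]
```

The lean is within about 1.5°, so the nozzle is effectively upright and the foot is where the TCP says it is. I'll go back over the mouth, blending the estimates to a target of (0.4630,−0.1522).

```bash
python3 -m crank '[{"claw":1,"dx":0,"dy":0,"dz":0.5,"ax":0,"ay":0,"az":-0.5},{"claw":1,"dx":0,"dy":0,"dz":0.9,"ax":0,"ay":0,"az":-0.9},{"claw":1,"dx":0,"dy":0,"dz":0.9,"ax":0,"ay":0,"az":-0.9},{"claw":1,"dx":0,"dy":0,"dz":0.9,"ax":0,"ay":0,"az":-0.9},{"claw":1,"dx":0,"dy":0,"dz":0.9,"ax":0,"ay":0,"az":-0.9},{"claw":1,"dx":0,"dy":0,"dz":0.9,"ax":0,"ay":0,"az":-0.9},{"claw":1,"dx":0,"dy":0,"dz":0.9,"ax":0,"ay":0,"az":-0.9},{"claw":1,"dx":0,"dy":0,"dz":0.9,"ax":0,"ay":0,"az":-0.9}]' 50 >/dev/null; python3 -m crank '[{"claw":1,"dx":0,"dy":0,"dz":0.9,"ax":0,"ay":0,"az":-0.9},{"claw":1,"dx":0,"dy":0,"dz":0.9,"ax":0,"ay":0,"az":-0.9},{"claw":1,"dx":0,"dy":0,"dz":0.9,"ax":0,"ay":0,"az":-0.9},{"claw":1,"dx":0,"dy":0,"dz":0.5,"ax":0,"ay":0,"az":-0.8},{"claw":1,"dx":0,"dy":0,"dz":0,"ax":0,"ay":0,"az":0},{"claw":1,"dx":0,"dy":0,"dz":0,"ax":0,"ay":0,"az":0},{"claw":1,"dx":0,"dy":0,"dz":0,"ax":0,"ay":0,"az":0}]' 50 >/dev/null; python3 st.py .4630 -.1522 .130
```

```text
t 14.78 p [ 0.4636 -0.1523  0.1732] yaw_y 27.06 tilt [ 0.0015 -0.0001] F [ 0.6185 -0.6626 -0.8114] M [-0.1058  0.0182 -0.0014] w 0.0185 grip 50.0
tool delta/30mm [ 0.0121 -0.0172  1.4411]
turn/6deg [ 0.0121  0.0074 -0.1229]
```

```bash
python3 -m crank '[{"claw":1,"dx":0,"dy":0,"dz":0.5,"ax":0,"ay":0,"az":-0.12},{"claw":1,"dx":0,"dy":0,"dz":0.5,"ax":0,"ay":0,"az":0},{"claw":1,"dx":0,"dy":0,"dz":0.3,"ax":0,"ay":0,"az":0},{"claw":1,"dx":0,"dy":0,"dz":0,"ax":0,"ay":0,"az":0},{"claw":1,"dx":0,"dy":0,"dz":0,"ax":0,"ay":0,"az":0}]' 50 >/dev/null; python3 st.py .4630 -.1522 .130;  python3 -m crank '[{"claw":1,"dx":0,"dy":0,"dz":0.1,"ax":0,"ay":0,"az":0},{"claw":1,"dx":0,"dy":0,"dz":0.1,"ax":0,"ay":0,"az":0},{"claw":1,"dx":0,"dy":0,"dz":0,"ax":0,"ay":0,"az":0}]' 50 >/dev/null; python3 st.py .4630 -.1522 .126
```

```text
t 15.2 p [ 0.4632 -0.1522  0.1337] yaw_y 27.89 tilt [ 0.0005 -0.0001] F [ 0.582   0.2518 -1.1495] M [-0.0842  0.0424 -0.01  ] w 0.0179 grip 50.0
tool delta/30mm [ 0.0033 -0.0077  0.1244]
turn/6deg [0.0038 0.0028 0.0148]
t 15.45 p [ 0.463  -0.1521  0.127 ] yaw_y 27.93 tilt [0.0002 0.0002] F [ 0.4788 -0.8953 -1.8242] M [-0.0602  0.0051 -0.0235] w 0.0178 grip 50.0
tool delta/30mm [-0.0046 -0.0019  0.0334]
turn/6deg [ 0.0028 -0.0004  0.0223]
```

```bash
for i in 1; do python3 -m crank '[{"claw":1,"dx":0,"dy":0,"dz":0.08,"ax":0,"ay":0,"az":0},{"claw":1,"dx":0,"dy":0,"dz":0,"ax":0,"ay":0,"az":0}]' >/dev/null; python3 st.py; python3 -m crank '[{"claw":1,"dx":0,"dy":0,"dz":0.08,"ax":0,"ay":0,"az":0},{"claw":1,"dx":0,"dy":0,"dz":0,"ax":0,"ay":0,"az":0}]' >/dev/null; python3 st.py;python3 -m crank '[{"claw":1,"dx":0,"dy":0,"dz":0.06,"ax":0,"ay":0,"az":0},{"claw":1,"dx":0,"dy":0,"dz":0,"ax":0,"ay":0,"az":0}]' >/dev/null; python3 st.py; done
```

```text
t 15.62 p [ 0.4629 -0.152   0.1244] yaw_y 27.95 tilt [-0.0001  0.0001] F [-0.5385  0.584  -0.6402] M [-0.0218  0.0369 -0.0463] w 0.0182 grip 50.0
t 15.78 p [ 0.4628 -0.1521  0.1219] yaw_y 27.94 tilt [-0.0003  0.0001] F [-0.1406  0.1012 -1.4216] M [-0.1094  0.0233 -0.0161] w 0.0177 grip 50.0
t 15.95 p [ 0.4628 -0.1522  0.1202] yaw_y 27.94 tilt [-0.0002 -0.0001] F [-0.1857 -0.5884 -1.0299] M [-0.1784  0.1225  0.002 ] w 0.0181 grip 50.0
```

The foot is about 6 mm below the rim with no contact force, so it is inside the bore. Continuing by feel.

```bash
python3 -m crank '[{"claw":1,"dx":0,"dy":0,"dz":0.1,"ax":0,"ay":0,"az":0},{"claw":1,"dx":0,"dy":0,"dz":0,"ax":0,"ay":0,"az":0}]' >/dev/null; python3 st.py; python3 -m crank '[{"claw":1,"dx":0,"dy":0,"dz":0.1,"ax":0,"ay":0,"az":0},{"claw":1,"dx":0,"dy":0,"dz":0,"ax":0,"ay":0,"az":0}]' >/dev/null; python3 st.py;python3 -m crank '[{"claw":1,"dx":0,"dy":0,"dz":0.1,"ax":0,"ay":0,"az":0},{"claw":1,"dx":0,"dy":0,"dz":0,"ax":0,"ay":0,"az":0}]' >/dev/null; python3 st.py
```

```text
t 16.12 p [ 0.4627 -0.1521  0.117 ] yaw_y 27.94 tilt [-0.0005  0.0001] F [ 0.4607 -0.247  -0.4093] M [-0.1696  0.0826  0.0067] w 0.018 grip 50.0
t 16.28 p [ 0.4626 -0.152   0.1138] yaw_y 27.95 tilt [-0.0007  0.0001] F [-0.4386 -0.0604 -0.3309] M [-0.2052  0.0323 -0.0206] w 0.0178 grip 50.0
t 16.45 p [ 0.4628 -0.152   0.111 ] yaw_y 27.95 tilt [-0.0004  0.0001] F [-0.0253 -0.6391 -0.0687] M [-0.2741  0.1639 -0.0024] w 0.018 grip 50.0
```

```bash
python3 -m crank '[{"claw":1,"dx":0,"dy":0,"dz":0.08,"ax":0,"ay":0,"az":0},{"claw":1,"dx":0,"dy":0,"dz":0,"ax":0,"ay":0,"az":0}]' >/dev/null; python3 st.py; python3 -m crank '[{"claw":1,"dx":0,"dy":0,"dz":0.08,"ax":0,"ay":0,"az":0},{"claw":1,"dx":0,"dy":0,"dz":0,"ax":0,"ay":0,"az":0}]' >/dev/null; python3 st.py;python3 -m crank '[{"claw":1,"dx":0,"dy":0,"dz":0.08,"ax":0,"ay":0,"az":0},{"claw":1,"dx":0,"dy":0,"dz":0,"ax":0,"ay":0,"az":0}]' >/dev/null; python3 st.py
```

```text
t 16.62 p [ 0.463  -0.1521  0.1089] yaw_y 27.95 tilt [0.0002 0.0001] F [-0.2125 -1.2156  2.5358] M [-0.226   0.2064  0.049 ] w 0.0181 grip 50.0
t 16.78 p [ 0.4631 -0.1521  0.1066] yaw_y 27.94 tilt [0.0004 0.0001] F [0.5331 0.2127 3.1428] M [-0.2055  0.0746  0.0203] w 0.0182 grip 50.0
t 16.95 p [ 0.4628 -0.1521  0.104 ] yaw_y 27.94 tilt [-0.0003  0.0001] F [-0.3392 -0.7779  0.4225] M [-0.2796  0.2102 -0.033 ] w 0.0177 grip 50.0
```

```bash
python3 -m crank '[{"claw":1,"dx":0,"dy":0,"dz":0.07,"ax":0,"ay":0,"az":0},{"claw":1,"dx":0,"dy":0,"dz":0,"ax":0,"ay":0,"az":0}]' >/dev/null; python3 st.py; python3 -m crank '[{"claw":1,"dx":0,"dy":0,"dz":0.07,"ax":0,"ay":0,"az":0},{"claw":1,"dx":0,"dy":0,"dz":0,"ax":0,"ay":0,"az":0}]' >/dev/null; python3 st.py;python3 -m crank '[{"claw":1,"dx":0,"dy":0,"dz":0.07,"ax":0,"ay":0,"az":0},{"claw":1,"dx":0,"dy":0,"dz":0,"ax":0,"ay":0,"az":0}]' >/dev/null; python3 st.py
```

```text
t 17.12 p [ 0.4628 -0.1521  0.1019] yaw_y 27.94 tilt [-0.0001  0.    ] F [-0.1177 -0.5438  3.0405] M [-0.3513  0.4145  0.0089] w 0.018 grip 50.0
t 17.28 p [ 0.4631 -0.1522  0.1002] yaw_y 27.94 tilt [ 0.0005 -0.    ] F [-2.0203 -0.5134  6.7457] M [-0.4295  0.6101  0.0176] w 0.0181 grip 50.0
t 17.45 p [ 0.4635 -0.1523  0.0984] yaw_y 27.94 tilt [ 0.0012 -0.0001] F [-2.1995 -1.0583 10.0234] M [-0.3525  0.5643 -0.0135] w 0.0184 grip 50.0
```

```bash
python3 -m crank '[{"claw":1,"dx":0,"dy":-0.02,"dz":0.05,"ax":0,"ay":0,"az":0},{"claw":1,"dx":0,"dy":0,"dz":0,"ax":0,"ay":0,"az":0}]' >/dev/null; python3 st.py; python3 -m crank '[{"claw":1,"dx":0,"dy":0,"dz":0.05,"ax":0,"ay":0,"az":0},{"claw":1,"dx":0,"dy":0,"dz":0,"ax":0,"ay":0,"az":0}]' >/dev/null; python3 st.py;python3 -m crank '[{"claw":1,"dx":0,"dy":0,"dz":0.05,"ax":0,"ay":0,"az":0},{"claw":1,"dx":0,"dy":0,"dz":0,"ax":0,"ay":0,"az":0}]' >/dev/null; python3 st.py
```

```text
t 17.62 p [ 0.4631 -0.1525  0.0969] yaw_y 27.94 tilt [0.0015 0.0001] F [-0.4485 -0.0671  5.9736] M [-0.2597  0.1892  0.0207] w 0.0182 grip 50.0
t 17.78 p [ 0.463  -0.1525  0.0955] yaw_y 27.94 tilt [ 0.0014 -0.    ] F [-1.0546 -0.8703  8.8986] M [-0.2886  0.5196  0.0101] w 0.0179 grip 50.0
t 17.95 p [ 0.4633 -0.1526  0.0942] yaw_y 27.94 tilt [ 0.0018 -0.0001] F [-2.1864 -1.6241 11.2258] M [-0.4463  0.4656 -0.0004] w 0.018 grip 50.0
```

```bash
python3 -m crank '[{"claw":1,"dx":0,"dy":-0.03,"dz":0.05,"ax":0,"ay":0,"az":0},{"claw":1,"dx":0,"dy":0,"dz":0,"ax":0,"ay":0,"az":0}]' >/dev/null; python3 st.py; python3 -m crank '[{"claw":1,"dx":0,"dy":0,"dz":0.05,"ax":0,"ay":0,"az":0},{"claw":1,"dx":0,"dy":0,"dz":0,"ax":0,"ay":0,"az":0}]' >/dev/null; python3 st.py;python3 -m crank '[{"claw":1,"dx":0,"dy":0,"dz":0.05,"ax":0,"ay":0,"az":0},{"claw":1,"dx":0,"dy":0,"dz":0,"ax":0,"ay":0,"az":0}]' >/dev/null; python3 st.py
```

```text
t 18.12 p [ 0.463  -0.153   0.0931] yaw_y 27.95 tilt [ 0.0031 -0.    ] F [-1.2148 -0.3399 13.9327] M [-0.1935  0.365   0.0022] w 0.018 grip 50.1
t 18.28 p [ 0.4632 -0.1531  0.0918] yaw_y 27.94 tilt [ 0.0034 -0.0001] F [-2.2404 -0.5913 15.7919] M [-0.2543  0.4833 -0.0545] w 0.0183 grip 50.1
t 18.45 p [ 0.4634 -0.1532  0.0906] yaw_y 27.94 tilt [ 0.0039 -0.0002] F [-2.3192 -1.222  19.1745] M [-0.4138  0.6132  0.0239] w 0.0183 grip 50.1
```

```bash
python3 -m crank '[{"claw":1,"dx":0,"dy":-0.03,"dz":0.01,"ax":0,"ay":0,"az":0},{"claw":1,"dx":0,"dy":0,"dz":0,"ax":0,"ay":0,"az":0}]' >/dev/null; python3 st.py; python3 -m crank '[{"claw":1,"dx":0,"dy":0,"dz":0.02,"ax":0,"ay":0,"az":0},{"claw":1,"dx":0,"dy":0,"dz":0,"ax":0,"ay":0,"az":0}]' >/dev/null; python3 st.py;python3 -m crank '[{"claw":1,"dx":0,"dy":0,"dz":0.02,"ax":0,"ay":0,"az":0},{"claw":1,"dx":0,"dy":0,"dz":0,"ax":0,"ay":0,"az":0}]' >/dev/null; python3 st.py
```

```text
t 18.62 p [ 0.4631 -0.1536  0.0906] yaw_y 27.95 tilt [ 0.0049 -0.0001] F [-1.4351 -0.2451 18.1195] M [-0.2372  0.3249  0.0149] w 0.0183 grip 50.1
t 18.78 p [ 0.4632 -0.1536  0.0901] yaw_y 27.95 tilt [ 0.0049 -0.0002] F [-0.8232 -1.4311 20.0717] M [-0.2793  0.3214 -0.0425] w 0.0185 grip 50.1
t 18.95 p [ 0.4632 -0.1537  0.0896] yaw_y 27.95 tilt [ 0.005  -0.0002] F [-1.7071 -0.7735 20.4272] M [-0.2199  0.4807  0.048 ] w 0.0185 grip 50.1
```

```bash
python3 -m crank '[{"claw":1,"dx":0,"dy":0,"dz":0.02,"ax":0,"ay":0,"az":0},{"claw":1,"dx":0,"dy":0,"dz":0,"ax":0,"ay":0,"az":0}]' >/dev/null; python3 st.py; python3 -m crank '[{"claw":1,"dx":0,"dy":0,"dz":0.015,"ax":0,"ay":0,"az":0},{"claw":1,"dx":0,"dy":0,"dz":0,"ax":0,"ay":0,"az":0}]' >/dev/null; python3 st.py
```

```text
t 19.12 p [ 0.4633 -0.1537  0.0891] yaw_y 27.94 tilt [ 0.0052 -0.0003] F [-1.8857 -1.5771 22.3715] M [-0.2797  0.4895  0.0031] w 0.0182 grip 50.1
t 19.28 p [ 0.4634 -0.1538  0.0888] yaw_y 27.94 tilt [ 0.0055 -0.0003] F [-1.5069 -0.5227 22.9709] M [-0.2647  0.5482 -0.0449] w 0.0185 grip 50.1
```

The force is at about 23–24 N, so I'll stop pressing. Now I'll measure how far the block has sunk by matching the plugs in the images, before and now, to tell home from the false stop.

```bash
cat > sink.py <<'E'
from bench import r
from h import *
import pickle
c1=pickle.load(open("c1.pkl","rb"));c=r.camera("scene")
K=8
up=lambda im:cv2.resize(im,None,fx=K,fy=K,interpolation=cv2.INTER_CUBIC)
a=cv2.cvtColor(c1["color"],cv2.COLOR_RGB2GRAY);b=cv2.cvtColor(c["color"],cv2.COLOR_RGB2GRAY)
for n,(x,y,w,h) in {"plug2":(179,209,10,9),"plug3":(174,226,11,9),"collar":(184,199,9,7),"ref_eraser":(203,228,14,22)}.items():
    t=up(a[y:y+h,x:x+w]);s=up(b[y-3:y+h+6,x-4:x+w+4])
    m=cv2.matchTemplate(s,t,cv2.TM_CCOEFF_NORMED);_,v,_,l=cv2.minMaxLoc(m)
    print(n,"shift",(l[0]/K-4,l[1]/K-3),round(v,3))
print("px/mm", (proj(c,np.array([.5101,-.2417,.09]))-proj(c,np.array([.5101,-.2417,.1])))/10)
E
python3 sink.py
```

```text
plug2 shift (1.0, 2.0) 0.902
plug3 shift (0.75, 1.75) 0.971
collar shift (0.875, 3.0) 0.581
ref_eraser shift (0.125, 0.0) 0.97
px/mm [0.06463982 0.17354531]
```

The block has sunk about 11 mm, which matches the stem being fully home (the false stop would mean about 15 mm). Now the tug: relax first, then pull in steps.

```bash
python3 -m crank '[{"claw":1,"dx":0,"dy":0.02,"dz":-0.15,"ax":0,"ay":0,"az":0},{"claw":1,"dx":0,"dy":0.02,"dz":-0.15,"ax":0,"ay":0,"az":0},{"claw":1,"dx":0,"dy":0,"dz":0,"ax":0,"ay":0,"az":0}]' >/dev/null; python3 st.py; python3 -m crank '[{"claw":1,"dx":0,"dy":0,"dz":-0.1,"ax":0,"ay":0,"az":0},{"claw":1,"dx":0,"dy":0,"dz":0,"ax":0,"ay":0,"az":0}]' >/dev/null; python3 st.py;python3 -m crank '[{"claw":1,"dx":0,"dy":0,"dz":-0.1,"ax":0,"ay":0,"az":0},{"claw":1,"dx":0,"dy":0,"dz":0,"ax":0,"ay":0,"az":0}]' >/dev/null; python3 st.py;python3 -m crank '[{"claw":1,"dx":0,"dy":0,"dz":-0.07,"ax":0,"ay":0,"az":0},{"claw":1,"dx":0,"dy":0,"dz":0,"ax":0,"ay":0,"az":0}]' >/dev/null; python3 st.py
```

```text
t 19.58 p [ 0.463  -0.1528  0.0967] yaw_y 27.94 tilt [0.0025 0.0001] F [ 0.0016 -1.3657  6.2347] M [-0.2427  0.1253  0.0071] w 0.0181 grip 50.0
t 19.75 p [ 0.4624 -0.1525  0.0989] yaw_y 27.96 tilt [0.0011 0.0002] F [ 0.167  -0.5074  1.9332] M [-0.1302 -0.2001 -0.0241] w 0.018 grip 50.0
t 19.92 p [ 0.4619 -0.1524  0.1014] yaw_y 27.95 tilt [-0.      0.0002] F [ 1.5123 -0.2769 -3.5555] M [-0.0418 -0.3761  0.0056] w 0.0175 grip 50.0
t 20.08 p [ 0.4617 -0.1525  0.1034] yaw_y 27.95 tilt [-0.0003  0.0001] F [ 0.8407 -0.4299 -2.8302] M [-0.0828 -0.4232 -0.0355] w 0.0177 grip 50.0
```

```bash
python3 -m crank '[{"claw":1,"dx":0,"dy":0,"dz":-0.07,"ax":0,"ay":0,"az":0},{"claw":1,"dx":0,"dy":0,"dz":0,"ax":0,"ay":0,"az":0}]' >/dev/null; python3 st.py;python3 -m crank '[{"claw":1,"dx":0,"dy":0,"dz":-0.07,"ax":0,"ay":0,"az":0},{"claw":1,"dx":0,"dy":0,"dz":0,"ax":0,"ay":0,"az":0}]' >/dev/null; python3 st.py;python3 -m crank '[{"claw":1,"dx":0,"dy":0,"dz":-0.05,"ax":0,"ay":0,"az":0},{"claw":1,"dx":0,"dy":0,"dz":0,"ax":0,"ay":0,"az":0}]' >/dev/null; python3 st.py
```

```text
t 20.25 p [ 0.4615 -0.1525  0.1054] yaw_y 27.95 tilt [-0.0008  0.0002] F [ 2.2259 -0.2944 -7.6183] M [ 0.0158 -0.4761  0.0046] w 0.0176 grip 50.0
t 20.42 p [ 0.4614 -0.1525  0.1074] yaw_y 27.95 tilt [-0.0009  0.0002] F [  3.0406   0.3897 -10.084 ] M [-0.0348 -0.6476  0.0333] w 0.0176 grip 49.9
t 20.58 p [ 0.4613 -0.1525  0.1088] yaw_y 27.95 tilt [-0.0011  0.0002] F [  2.6755  -0.1241 -13.7478] M [-0.0237 -0.6406  0.0211] w 0.0183 grip 49.9
```

```bash
python3 -m crank '[{"claw":1,"dx":0,"dy":0,"dz":-0.05,"ax":0,"ay":0,"az":0},{"claw":1,"dx":0,"dy":0,"dz":0,"ax":0,"ay":0,"az":0}]' >/dev/null; python3 st.py;python3 -m crank '[{"claw":1,"dx":0,"dy":0,"dz":-0.05,"ax":0,"ay":0,"az":0},{"claw":1,"dx":0,"dy":0,"dz":0,"ax":0,"ay":0,"az":0},{"claw":1,"dx":0,"dy":0,"dz":0,"ax":0,"ay":0,"az":0}]' >/dev/null; python3 st.py; python3 sink.py
```

```text
t 20.75 p [ 0.4618 -0.1526  0.111 ] yaw_y 27.94 tilt [-0.0001  0.0002] F [ 0.611  -0.4502 -8.8317] M [ 0.0609 -0.1688  0.0066] w 0.0098 grip 47.8
t 21.0 p [ 0.4616 -0.1526  0.1121] yaw_y 27.94 tilt [-0.0004  0.0002] F [  0.2653   0.6435 -10.8748] M [ 0.0134 -0.1702  0.0369] w 0.0096 grip 47.6
plug2 shift (-0.125, -0.75) 0.976
plug3 shift (-0.125, -0.875) 0.966
collar shift (-0.375, -0.375) 0.659
ref_eraser shift (0.0, 0.0) 0.993
px/mm [0.06463982 0.17354531]
```

The tug held with the force rising to about 13 N. Then the pads slipped from the body up onto the tip (width 9.7 mm). The block is still being lifted about 4.5 mm, so the nozzle itself is held. I'll relax, re-grip lower on the body and repeat the tug properly.

```bash
python3 -m crank '[{"claw":1,"dx":0,"dy":0,"dz":0.08,"ax":0,"ay":0,"az":0},{"claw":1,"dx":0,"dy":0,"dz":0.08,"ax":0,"ay":0,"az":0},{"claw":1,"dx":0,"dy":0,"dz":0,"ax":0,"ay":0,"az":0}]' >/dev/null; python3 st.py; python3 -m crank '[{"claw":0.2,"dx":0,"dy":0,"dz":0,"ax":0,"ay":0,"az":0},{"claw":0.2,"dx":0,"dy":0,"dz":0,"ax":0,"ay":0,"az":0},{"claw":0.2,"dx":0,"dy":0,"dz":0,"ax":0,"ay":0,"az":0},{"claw":0.2,"dx":0,"dy":0,"dz":0,"ax":0,"ay":0,"az":0},{"claw":0.2,"dx":0,"dy":0,"dz":0,"ax":0,"ay":0,"az":0}]' 5 >/dev/null; python3 st.py .4625 -.1525 .09
```

```text
t 21.3 p [ 0.4622 -0.1528  0.1075] yaw_y 27.94 tilt [ 0.0006 -0.    ] F [-0.1983 -0.5159 -1.7559] M [-0.0632 -0.0075  0.0333] w 0.0097 grip 48.5
t 21.72 p [ 0.462  -0.1527  0.1076] yaw_y 27.95 tilt [0.0004 0.    ] F [-0.1328 -0.7627 -0.1708] M [-0.076   0.0514  0.0141] w 0.0321 grip 0.0
tool delta/30mm [-0.0008  0.0169  0.586 ]
turn/6deg [0.0037 0.0019 0.0243]
```

```bash
python3 sink.py; python3 - <<'E'
from bench import r
import pickle,numpy as np
im=r.camera("scene")["color"].astype(int)
for y in range(182,206):print(y,' '.join(f"{im[y,x].sum()//3:3d}{'*' if im[y,x,0]-im[y,x,2]>35 else ' '}" for x in range(176,198)))
E
```

```text
plug2 shift (0.25, 0.125) 0.906
plug3 shift (0.0, -0.125) 0.967
collar shift (-0.125, 0.375) 0.659
ref_eraser shift (0.0, 0.0) 0.993
px/mm [0.06463982 0.17354531]
182  18   14   75   84   94   96  101  107  105   97   48   17   15   16   19   16   14    6   18   16    6    9 
183  32   33   37   48   62   62   76   76   81   66   38   23   24   22   28   21   16   18   14   16   15   16 
184  34   37   33   33   35   41   40   48   58   37   27   28   18   24   27   27   24   26   20   20   26   40 
185  25   33   31   29   36   39   41   50   54   32   19   28   25   25   30   29   26   26   26   31   24   94*
186  15    7   15   24   77   71   66   68   49   25   16   26   24   22   20   28   28   24   21   29   25   91*
187   2    9   17   11  100   95   95   94   83   35    8   15   16   10   20   15   18   21   18   20   22   53 
188   9    0    8   16   85  105  110  109   98   45   16   16   12   18    8    6    8   18   13   13   29   53*
189  16   13    6   22   86  103  107   99   72   41   17    8   13   17   15    8    7    9   16   15   21   51 
190   4    0    6   26   
[... 1097 characters left out ...]
3  132  122  117 
200 104  108  106  106  106  105  105   73   40   46   51   48   48   45   39   42  106  145  150  148  143  141 
201 108  105  105  106  108  103  105   84   54   53   48   49   51   47   44   34   50  113  119  141  146  144 
202 106  107  104  106  104  105  106   89   67   45   38   48   52   59   51   26   13   72   84  137  146  146 
203 108  109  106  106  106  106  101   88   78   38   20   45   59   60   39   20   31   50   70  109  141  144 
204 106  106  106  108  110  109  108   90   85   51   22   24   37   31   25   27   41   34   58   79  112  116 
205 108  104  107  115  115  116  110   87   82   52   40   22   28   27   32   39   41   41   63   83   83   86
```

The block is back at rest and the nozzle ring is at about row 194, as expected for a home stem. Re-gripping lower.

```bash
python3 -m crank '[{"claw":0.2,"dx":0,"dy":0.02,"dz":0.2,"ax":0,"ay":0,"az":0},{"claw":0.2,"dx":0,"dy":0,"dz":0.25,"ax":0,"ay":0,"az":0},{"claw":0.2,"dx":0,"dy":0,"dz":0,"ax":0,"ay":0,"az":0},{"claw":0.2,"dx":0,"dy":0,"dz":0,"ax":0,"ay":0,"az":0}]' 5 >/dev/null; python3 st.py; python3 -m crank '[{"claw":1,"dx":0,"dy":0,"dz":0,"ax":0,"ay":0,"az":0},{"claw":1,"dx":0,"dy":0,"dz":0,"ax":0,"ay":0,"az":0},{"claw":1,"dx":0,"dy":0,"dz":0,"ax":0,"ay":0,"az":0},{"claw":1,"dx":0,"dy":0,"dz":0,"ax":0,"ay":0,"az":0}]' 5 >/dev/null; python3 st.py;  python3 -m crank '[{"claw":1,"dx":0,"dy":0,"dz":0,"ax":0,"ay":0,"az":0},{"claw":1,"dx":0,"dy":0,"dz":0,"ax":0,"ay":0,"az":0},{"claw":1,"dx":0,"dy":0,"dz":0,"ax":0,"ay":0,"az":0}]' 55 >/dev/null; python3 st.py
```

```text
t 22.15 p [ 0.4618 -0.1523  0.0931] yaw_y 27.94 tilt [-0.0015 -0.0001] F [ 0.0059  0.3705 -0.8114] M [-0.0793  0.006   0.0229] w 0.0348 grip 0.0
t 22.48 p [ 0.4626 -0.1523  0.094 ] yaw_y 27.95 tilt [0.0005 0.0001] F [0.4106 0.6944 0.2143] M [ 0.0444 -0.0403  0.0353] w 0.0217 grip 5.0
t 22.73 p [ 0.4626 -0.1523  0.094 ] yaw_y 27.95 tilt [0.0005 0.0001] F [0.5872 1.09   0.1976] M [ 0.0505 -0.2499  0.0037] w 0.02 grip 55.0
```

```bash
python3 -m crank '[{"claw":1,"dx":0,"dy":0,"dz":0.1,"ax":0,"ay":0,"az":0},{"claw":1,"dx":0,"dy":0,"dz":0.1,"ax":0,"ay":0,"az":0},{"claw":1,"dx":0,"dy":0,"dz":0,"ax":0,"ay":0,"az":0}]' >/dev/null; python3 st.py; python3 -m crank '[{"claw":1,"dx":0,"dy":0,"dz":0.06,"ax":0,"ay":0,"az":0},{"claw":1,"dx":0,"dy":0,"dz":0,"ax":0,"ay":0,"az":0}]' >/dev/null; python3 st.py
```

```text
t 22.98 p [ 0.4631 -0.1527  0.0883] yaw_y 27.94 tilt [ 0.0014 -0.0002] F [-0.8586  0.8363 12.4917] M [-0.1074  0.4046 -0.0047] w 0.0199 grip 55.0
t 23.15 p [ 0.4634 -0.1529  0.0871] yaw_y 27.93 tilt [ 0.0022 -0.0003] F [-2.2718  0.3178 13.6103] M [-0.2036  0.4959 -0.0088] w 0.0195 grip 55.0
```

```bash
python3 -m crank '[{"claw":1,"dx":0,"dy":-0.02,"dz":0.06,"ax":0,"ay":0,"az":0},{"claw":1,"dx":0,"dy":0,"dz":0,"ax":0,"ay":0,"az":0}]' >/dev/null; python3 st.py; python3 -m crank '[{"claw":1,"dx":0,"dy":0,"dz":0.05,"ax":0,"ay":0,"az":0},{"claw":1,"dx":0,"dy":0,"dz":0,"ax":0,"ay":0,"az":0}]' >/dev/null; python3 st.py; python3 sink.py
```

```text
t 23.32 p [ 0.4634 -0.1532  0.0857] yaw_y 27.93 tilt [ 0.0033 -0.0002] F [-1.5915 -0.5771 18.2843] M [-0.1382  0.4704 -0.0156] w 0.0195 grip 55.1
t 23.48 p [ 0.4636 -0.1533  0.0845] yaw_y 27.93 tilt [ 0.0037 -0.0004] F [-2.0088  0.0713 19.9304] M [-0.1145  0.6353  0.0157] w 0.0202 grip 55.1
plug2 shift (0.875, 1.75) 0.909
plug3 shift (0.75, 1.5) 0.964
collar shift (1.0, 2.75) 0.498
ref_eraser shift (0.125, 0.0) 0.942
px/mm [0.06463982 0.17354531]
```

The block sank as far as the tool travelled (about 9 mm), so the stem is on its stop. Now the second tug.

```bash
python3 -m crank '[{"claw":1,"dx":0,"dy":0.02,"dz":-0.15,"ax":0,"ay":0,"az":0},{"claw":1,"dx":0,"dy":0,"dz":-0.15,"ax":0,"ay":0,"az":0},{"claw":1,"dx":0,"dy":0,"dz":-0.1,"ax":0,"ay":0,"az":0},{"claw":1,"dx":0,"dy":0,"dz":0,"ax":0,"ay":0,"az":0}]' >/dev/null; python3 st.py; python3 -m crank '[{"claw":1,"dx":0,"dy":0,"dz":-0.1,"ax":0,"ay":0,"az":0},{"claw":1,"dx":0,"dy":0,"dz":0,"ax":0,"ay":0,"az":0}]' >/dev/null; python3 st.py;python3 -m crank '[{"claw":1,"dx":0,"dy":0,"dz":-0.08,"ax":0,"ay":0,"az":0},{"claw":1,"dx":0,"dy":0,"dz":0,"ax":0,"ay":0,"az":0}]' >/dev/null; python3 st.py;python3 -m crank '[{"claw":1,"dx":0,"dy":0,"dz":-0.05,"ax":0,"ay":0,"az":0},{"claw":1,"dx":0,"dy":0,"dz":0,"ax":0,"ay":0,"az":0}]' >/dev/null; python3 st.py
```

```text
t 23.87 p [ 0.4625 -0.1523  0.095 ] yaw_y 27.95 tilt [0.0005 0.0002] F [ 1.2214 -0.1975 -0.8398] M [ 0.0329 -0.2566 -0.0084] w 0.0196 grip 55.0
t 24.03 p [ 0.4623 -0.1522  0.0976] yaw_y 27.95 tilt [-0.0003  0.0001] F [ 1.5937  0.0457 -3.6289] M [ 0.1673 -0.4138  0.0167] w 0.0198 grip 55.0
t 24.2 p [ 0.4621 -0.1522  0.0998] yaw_y 27.95 tilt [-0.0007  0.0002] F [ 2.6783  0.4583 -7.4587] M [ 0.1899 -0.664   0.0268] w 0.0198 grip 55.0
t 24.37 p [ 0.462  -0.1522  0.1013] yaw_y 27.95 tilt [-0.0008  0.0001] F [ 2.7104  1.2105 -9.4603] M [ 0.1591 -0.774  -0.0812] w 0.0199 grip 55.0
```

```bash
python3 -m crank '[{"claw":1,"dx":0,"dy":0,"dz":-0.08,"ax":0,"ay":0,"az":0},{"claw":1,"dx":0,"dy":0,"dz":0,"ax":0,"ay":0,"az":0}]' >/dev/null; python3 st.py;python3 -m crank '[{"claw":1,"dx":0,"dy":0,"dz":-0.07,"ax":0,"ay":0,"az":0},{"claw":1,"dx":0,"dy":0,"dz":0,"ax":0,"ay":0,"az":0}]' >/dev/null; python3 st.py; python3 sink.py; python3 -m crank '[{"claw":1,"dx":0,"dy":0,"dz":0,"ax":0,"ay":0,"az":0},{"claw":1,"dx":0,"dy":0,"dz":0,"ax":0,"ay":0,"az":0},{"claw":1,"dx":0,"dy":0,"dz":0,"ax":0,"ay":0,"az":0}]' >/dev/null; python3 st.py
```

```text
t 24.53 p [ 0.4619 -0.1522  0.1037] yaw_y 27.95 tilt [-0.001   0.0002] F [  3.3093   1.0373 -14.2977] M [ 0.2994 -0.8685  0.0258] w 0.0197 grip 55.0
t 24.7 p [ 0.4618 -0.1522  0.1058] yaw_y 27.95 tilt [-0.0011  0.0002] F [  4.1347   1.2636 -18.6897] M [ 0.2649 -0.9861  0.0079] w 0.02 grip 55.0
plug2 shift (-0.25, -1.5) 0.907
plug3 shift (-0.375, -1.5) 0.967
collar shift (-0.125, -1.0) 0.523
ref_eraser shift (0.0, 0.0) 0.993
px/mm [0.06463982 0.17354531]
t 25.0 p [ 0.4619 -0.1524  0.1059] yaw_y 27.94 tilt [-0.001   0.0001] F [  1.9261   1.1995 -17.9387] M [ 0.1806 -0.6213 -0.0077] w 0.0201 grip 55.0
```

It holds at 18 N with the block lifted about 8.5 mm, so it is locked. I'll relax, let go and retreat upward.

```bash
python3 -m crank '[{"claw":1,"dx":0,"dy":0,"dz":0.12,"ax":0,"ay":0,"az":0},{"claw":1,"dx":0,"dy":0.01,"dz":0.12,"ax":0,"ay":0,"az":0},{"claw":1,"dx":0,"dy":0,"dz":0.11,"ax":0,"ay":0,"az":0},{"claw":1,"dx":0,"dy":0,"dz":0,"ax":0,"ay":0,"az":0}]' >/dev/null; python3 st.py; python3 -m crank '[{"claw":1,"dx":0,"dy":0,"dz":0,"ax":0,"ay":0,"az":0},{"claw":1,"dx":0,"dy":0,"dz":0,"ax":0,"ay":0,"az":0}]' 5 >/dev/null; python3 -m crank '[{"claw":-0.2,"dx":0,"dy":0,"dz":0,"ax":0,"ay":0,"az":0},{"claw":-0.2,"dx":0,"dy":0,"dz":0,"ax":0,"ay":0,"az":0},{"claw":-0.2,"dx":0,"dy":0,"dz":0,"ax":0,"ay":0,"az":0},{"claw":-0.2,"dx":0,"dy":0,"dz":0,"ax":0,"ay":0,"az":0},{"claw":-0.2,"dx":0,"dy":0,"dz":0,"ax":0,"ay":0,"az":0},{"claw":-0.2,"dx":0,"dy":0,"dz":0,"ax":0,"ay":0,"az":0},{"claw":-0.2,"dx":0,"dy":0,"dz":0,"ax":0,"ay":0,"az":0}]'>/dev/null; python3 st.py; python3 -m crank '[{"claw":-0.2,"dx":0,"dy":0,"dz":-0.4,"ax":0,"ay":0,"az":0},{"claw":-0.2,"dx":0,"dy":0,"dz":-0.8,"ax":0,"ay":0,"az":0},{"claw":-0.2,"dx":0,"dy":0,"dz":-1,"ax":0,"ay":0,"az":0},{"claw":-0.2,"dx":0,"dy":0,"dz":-1,"ax":0,"ay":0,"az":0},{"claw":-0.2,"dx":0,"dy":0,"dz":-1,"ax":0,"ay":0,"az":0},{"claw":-0.2,"dx":0,"dy":0,"dz":-1,"ax":0,"ay":0,"az":0},{"claw":-0.2,"dx":0,"dy":0,"dz":-0.5,"ax":0,"ay":0,"az":0},{"claw":-0.2,"dx":0,"dy":0,"dz":0,"ax":0,"ay":0,"az":0}]'>/dev/null; python3 st.py
```

```text
t 25.33 p [ 0.4631 -0.1528  0.0961] yaw_y 27.92 tilt [ 0.001  -0.0003] F [-1.61   -0.9359  1.7342] M [-0.2402  0.4829  0.013 ] w 0.02 grip 55.0
t 26.08 p [ 0.4627 -0.1522  0.0957] yaw_y 27.95 tilt [0.0001 0.0001] F [-0.3299 -0.4917  0.3763] M [-0.0485  0.0487 -0.0143] w 0.0511 grip 0.0
t 26.75 p [ 0.4642 -0.1526  0.2701] yaw_y 27.94 tilt [0.0055 0.0001] F [ 0.6215 -0.035  -0.5477] M [-0.1483 -0.0413 -0.0029] w 0.0521 grip 0.0
```

```bash
python3 sink.py; python3 - <<'E'
from bench import r
im=r.camera("scene")["color"].astype(int)
for y in range(186,207):print(y,' '.join(f"{im[y,x].sum()//3:3d}{'*' if im[y,x,0]-im[y,x,2]>35 else ' '}" for x in range(178,198)))
E
```

```text
plug2 shift (0.5, 0.375) 0.873
plug3 shift (0.0, -0.375) 0.939
collar shift (0.25, 1.375) 0.697
ref_eraser shift (0.0, 0.0) 0.993
px/mm [0.06463982 0.17354531]
186 106  105  104  103  107  106  107  104  107  109  104  109  107  108  106  110  109  106  108  107 
187 105  107  107  108  105  108   92   87  101  104  108  104  107  107  105  105  107  106  106  107 
188 107  106  105  106  107  106   79   56*  87  103  106  106  107  105  106  108  107  106  105  106 
189 105  109  108  107  106  108   68   50*  60   95  108  106  105  107  107  105  108  106  106  106 
190 108  109  107  105  104   99   63   49*  48*  71  112  120  106  108  106  107  109  107  108  104 
191 109  107  105  108  105  108   63   46*  50*  58*  88  134  123  108  107  108  104  108  107  108 
192 105  104  109  106  101   98   58   45*  48*  52*  57* 124  119  107  107  108  108  106  107  106 
193 106  107  106  106   92   74   54   52*  48*  47*  59* 124  106  105  105  106  106  108  103  109 
194 104  107  108  108   88   79   61   46*  48*  44*  66  112   83   91  104  107  107  105  105  107 
195 
[... 542 characters left out ...]
6   97   65   50   39   46   44   47   44   49  110  147  153  149  145  140 
201 104  106  106  107  107  116  100   60   42   51   46   47   47   30   57  135  148  145  145  145 
202 105  106  105  108  108  135  113   57   38   49   58   58   47   23   36  125  146  146  149  146 
203 107  104  107  107  103  143  132   62   23   45   60   60   46   20   44   87  126  145  149  146 
204 109  110  112  109   95  118  118   63   24   23   34   43   25   30   44   57   96  139  148  145 
205 110  113  113  113   99   87   84   57   39   30   28   26   39   38   41   57  105  144  148  145 
206 109  116  114  116   96   85   77   51   42   37   35   42   38   36   57   61* 111  142  148  153
```

```bash
python3 -c "
from bench import r
print(r.close_job())"
```

```text
the job is handed in; nothing more can be done
None
```

The pointed nozzle is pushed home and locked in the open outlet; it held an 18 N upward tug (press and pull read no more than about 24 N), it is released and standing there, and the job is handed in. My first tug slipped off at about 13 N, so I re-gripped lower, pressed again and repeated it.

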